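# Stack up two flower presses

### The arm

A 6-joint arm with a two-finger parallel gripper is mounted at the origin on the work surface. World frame = base frame: x ahead of the robot, y to its left, z up, the work surface at z = 0. Lengths are in mm, angles in rad, forces in N, time in s.
With the tool pointing down it reaches from about 425 to 950 mm from the base axis. Payload 14.7 kg.
Tool frame: the origin (TCP) lies at the very end of the fingers, on their centre line; the grasp point (between the pads) lies 19 mm behind it; z points along the fingers, y is the direction in which the jaws open and shut (so a half turn about z gives the same grasp; the last joint's range is limited). The gripper opens to 85 mm and grips with 20 to 120 N. Pads are 22 mm wide; open, the fingers measure 114 mm over their backs; the gripper's body (76 mm by 85 mm) begins 54 mm behind the grasp point. The pads swing forward as they close: fully open they stand 13 mm farther back than shut.
Start: joints at [1.199, 0.48, 1.596, -0, 1.065, -0.047], TCP at [207.403, 616.016, 231.297] pointing down, gripper open.
Joint ranges: [-2.75, 2.75], [-0.82, 2.05], [0.23, 2.67], [-1.56, 4.7], [0.09, 2.69], [-2.92, 2.92]. Speed limits (rad/s): [1.89, 1.89, 2.39, 3.01, 3.01, 3.01].

### API

Orientations are given as a unit quaternion [w, x, y, z].
In Python, from workcell import ctrl, optics, ticket gives the robot as it stands. The module is installed in compiled form; this text tells all that it offers.
- The arm moves only by the tool jog_arm, never from a script. Its argument "series" is a list of rows, each a list of 7 numbers: the shift along the tool's x, y, z in mm, then the turn, a rotation vector about the tool's x, y, z in degrees, then the finger opening in mm, from 0 to 85.4. In form: [[tx, ty, tz, ax, ay, az, grip], ...]. A call has exactly 10 rows; each row shifts and turns the pose as measured when the row begins, along the tool's axes as they then stand; what a row does not reach is not made up. A row lasts 1/8 s, in which the tool goes at most 62.5 mm and 10.7 degrees, less where a joint would pass 70% of its speed; a pose out of reach is approached as far as the arm can. A call with a gripper value outside its range is refused whole. The fingers move at their own pace and stop on an object; the grip force is fixed at half the most. Time passes only in rows, so rows that do not move let the fingers close, or fill a call up. It gives the time, the measured TCP pose, the force and the opening at its end, in the units of the state.
- ctrl.state(): the state, without advancing time (a new reading comes with each control period).
- optics.read_camera(name): name is "side" or "top" or "wrist"; returns a dict with "frame" (420x560x3 uint8, red, green, blue), "fovy" (degrees; the focal length in pixels is half the picture's height over the tangent of half this angle, whatever the lens; pixels are square), "cx", "cy" (the principal point, pixels), "extrinsics" (4x4, takes a point from camera to world coordinates); the wrist camera has in their place "hand_eye" (4x4, takes a point from camera to tool coordinates, whose origin is the TCP and whose axes are the flange's). Camera axes: x right, y down, z forward; pixel columns grow to the right and rows downward; lengths in mm; the calibration is good to about 2 mm. A picture is of the moment at which its call begins: read the wrist's pose just before it. There is no depth.
- ticket.sign_off(): hands the job in, once; it reports no verdict.
The state is a dict: "clock": time; "joint_pos": joint angles; "qd": joint speeds; "effort": joint torques, N m; "position": TCP position; "eef_rot": TCP orientation; "wrist_force": force on the tool from outside, world axes, zero at the start; "torque": the same for the moment, N m; "grip_width": opening from 0.0 (shut) to 1.0 (fully open).
Only numpy, scipy, OpenCV 4.12 (cv2) and the standard library are available. Lean on these libraries where they do the work, as an engineer would, in place of code of your own. Each camera call takes 0.05 s, during which the arm holds its last target.

### The job

Put together the two pocket flower presses lying in parts on the bench. On the octagonal base stack the thick octagonal corrugated pad, then the thin octagonal greyboard, then the octagonal cover with its knob up; on the rectangular base stack the rectangular corrugated pad and then the rectangular cover, knob up. Every part should lie flat, centred on its base and with its sides lined up with the base's sides, and be left standing freely.

Things in the scene. Friction and masses are not known exactly. Their poses are not given: they have to be found in the camera images.
- oct_base_top (a point): top face centre of the octagonal press's base: plain plywood plate, a square 80 mm across with its four corners cut off by 16 mm, 12 mm thick, fixed flat on the bench. The point lies in the middle of the upper face, 12 mm over the bench; x and y run square to two of the uncut sides, z up
- rect_base_top (a point): top face centre of the rectangular press's base: plain plywood plate 112 mm (x) by 72 mm (y), 12 mm thick, fixed flat on the bench. The point lies in the middle of the upper face, 12 mm over the bench; z up
- oct_pad_mid (a point): centre (12 mm above the underside) of the octagonal pad: loose block of glued brown corrugated card, 24 mm thick, a square 56 mm across with its corners cut off by 11 mm (uncut sides 34 mm long); the thickest flat thing; x and y square to the uncut sides, z up
- oct_board_mid (a point): centre (5 mm above the underside) of the octagonal greyboard: loose plain stiff board, 10 mm thick, a square 64 mm across with its corners cut off by 13 mm (uncut sides 38 mm long), no knob; x and y square to the uncut sides, z up
- oct_cover_knob (a point): middle of the knob of the octagonal cover: loose plywood plate 12 mm thick, a square 64 mm across with its corners cut off by 13 mm, with a round upright wooden knob 24 mm in diameter and 30 mm tall in the middle of its top. The point lies 27 mm above the plate's underside and 15 mm below the knob's top; x and y square to the uncut sides, z up
- rect_pad_mid (a point): centre (10 mm above the underside) of the rectangular pad: loose block of glued brown corrugated card, 88 mm (x) by 50 mm (y), 20 mm thick; z up
- rect_cover_knob (a point): middle of the knob of the rectangular cover: loose plywood plate 96 mm (x) by 56 mm (y), 12 mm thick, with a round upright wooden knob 24 mm in diameter and 30 mm tall in the middle of its top. The point lies 27 mm above the plate's underside and 15 mm below the knob's top; z up
Things that resemble listed ones, but are neither listed nor needed, are in the scene too. Leave any blue look-alike of the part that bears oct_base_top alone.

How it is judged (in metres and radians):
At the end, for the whole second after the job is handed in: Both stacks built in the order asked. Each part: centre within 12 mm horizontally of its base's centre, within 4 mm of its height in the stack, tilt under 0.1 rad, sides within 0.25 rad of the base's (quarter turns allowed for octagonal, half turns for rectangular parts), at rest (horizontal distance between each of oct_pad_mid, oct_board_mid, oct_cover_knob and oct_base_top below 0.012 m and z of oct_pad_mid in the frame of oct_base_top between 0.008 and 0.016 m and angle between each of oct_pad_mid, oct_board_mid, oct_cover_knob, rect_pad_mid, rect_cover_knob's own z axis and vertical below 0.1 rad and (angle between the x axis of oct_pad_mid and the x axis of oct_base_top, either way round below 0.25 rad or angle between the x axis of oct_pad_mid and the y axis of oct_base_top, either way round below 0.25 rad) and linear speed of each of oct_pad, oct_board, oct_cover, rect_pad, rect_cover below 0.02 m/s and z of oct_board_mid in the frame of oct_base_top between 0.025 and 0.033 m and (angle between the x axis of oct_board_mid and the x axis of oct_base_top, either way round below 0.25 rad or angle between the x axis of oct_board_mid and the y axis of oct_base_top, either way round below 0.25 rad) and z of oct_cover_knob in the frame of oct_base_top between 0.057 and 0.065 m and (angle between the x axis of oct_cover_knob and the x axis of oct_base_top, either way round below 0.25 rad or angle between the x axis of oct_cover_knob and the y axis of oct_base_top, either way round below 0.25 rad) and horizontal distance between each of rect_pad_mid, rect_cover_knob and rect_base_top below 0.012 m and z of rect_pad_mid in the frame of rect_base_top between 0.006 and 0.014 m and angle between the x axis of each of rect_pad_mid, rect_cover_knob and the x axis of rect_base_top, either way round below 0.25 rad and z of rect_cover_knob in the frame of rect_base_top between 0.043 and 0.051 m); the robot touches nothing.
It also fails if it takes over 128 s, if anything falls off the work surface, if the arm or the gripper's body presses on something with over 40 N, if the wrist force passes 120 N, or if a joint passes its speed limit or range.

## Working session

There is one attempt and no reset: what is moved stays moved. The work goes in short steps, Python scripts to look and compute and a tool call to move; the robot and the scene stay as the last step left them, time stands still between calls to the robot, and variables do not carry over. Pictures are saved under pics/ and viewed, and the job is handed in when it is done.

Besides the shell and the picture viewer there is one more tool, called after "Emit:" as a command line: name --pt "numbers of a row" for each row, then --argument value for the rest. jog_arm: Moves the arm, as the interface text tells. Its arguments: {"type":"object","properties":{"series":{"type":"array","items":{"type":"array","items":{"type":"number"}}}},"required":["series"]}

```bash
mkdir -p pics
cat > h.py <<'E'
import numpy as np, cv2
from workcell import ctrl, optics, ticket
from scipy.spatial.transform import Rotation as R
def T_tool(s):
    T=np.eye(4); q=s['eef_rot']; T[:3,:3]=R.from_quat([q[1],q[2],q[3],q[0]]).as_matrix(); T[:3,3]=s['position']; return T
def shot(name,fn):
    s=ctrl.state(); d=optics.read_camera(name)
    E=d['extrinsics'] if 'extrinsics' in d else T_tool(s)@np.array(d['hand_eye'])
    f=d['frame'].shape[0]/2/np.tan(np.radians(d['fovy'])/2)
    cv2.imwrite(fn,cv2.cvtColor(d['frame'],cv2.COLOR_RGB2BGR))
    np.savez(fn[:-4],E=np.array(E),f=f,cx=d['cx'],cy=d['cy'])
    return d
def load(fn):
    c=np.load(fn[:-4]+'.npz'); return c['E'],float(c['f']),float(c['cx']),float(c['cy'])
def onplane(fn,uv,z):
    E,f,cx,cy=load(fn); uv=np.atleast_2d(uv).astype(float)
    d=np.c_[(uv[:,0]-cx)/f,(uv[:,1]-cy)/f,np.ones(len(uv))]@E[:3,:3].T
    o=E[:3,3]; return o+d*((z-o[2])/d[:,2])[:,None]
def proj(fn,P):
    E,f,cx,cy=load(fn); p=(np.atleast_2d(P)-E[:3,3])@E[:3,:3]
    return np.c_[cx+f*p[:,0]/p[:,2],cy+f*p[:,1]/p[:,2]]
E
python3 - <<'E'
from h import *
for n in ['top','side','wrist']:
    d=shot(n,f'pics/{n}0.png'); print(n,d['fovy'],d['cx'],d['cy'],load(f'pics/{n}0.png')[0].round(3).tolist(), [k for k in d])
print(ctrl.state())
E
```

```text
top 57.13986247085515 274.4359914740029 216.43846979265598 [[-0.026, -0.999, 0.037, 390.088], [-1.0, 0.026, 0.01, -0.197], [-0.011, -0.037, -0.999, 941.76], [0.0, 0.0, 0.0, 1.0]] ['frame', 'fovy', 'cx', 'cy', 'extrinsics']
side 56.12312570509544 281.65447608138464 210.55870436946063 [[0.995, -0.059, 0.076, 357.049], [-0.096, -0.595, 0.798, -832.171], [-0.002, -0.801, -0.598, 653.016], [0.0, 0.0, 0.0, 1.0]] ['frame', 'fovy', 'cx', 'cy', 'extrinsics']
wrist 64.74075510543568 278.89319642530046 209.08826057587035 [[0.319, 0.909, 0.268, 137.971], [0.948, -0.306, -0.091, 638.554], [-0.0, 0.283, -0.959, 374.392], [0.0, 0.0, 0.0, 1.0]] ['frame', 'fovy', 'cx', 'cy', 'hand_eye']
{'clock': 0.15, 'joint_pos': array([ 1.19941287e+00,  4.80657427e-01,  1.59674144e+00, -3.84723936e-05,
        1.06515428e+00, -4.66172364e-02]), 'qd': array([-1.65165800e-03, -2.50306311e-03, -1.37988392e-03,  5.22307006e-05,
        1.58147235e-03,  6.88865280e-04]), 'effort': array([ 8.62494671e-04, -9.51145792e+01, -4.30458748e+01,  7.90887441e-06,
        7.91902479e-03, -8.51834102e-06]), 'position': array([207.28653117, 615.70536055, 230.83495109]), 'eef_rot': array([-8.31835669e-05,  1.61661202e-01,  9.86846201e-01, -4.73284033e-04]), 'wrist_force': array([ 0.31520521, -0.52316072,  0.21611298]), 'torque': array([-0.02114978, -0.01873867,  0.00904258]), 'grip_width': 0.9991153510245748}
```

```bash
sleep 1
```

```text
(no output)
```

View pics/top0.png

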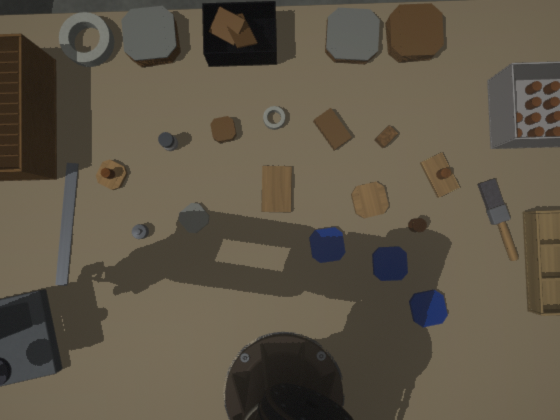

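View pics/side0.png

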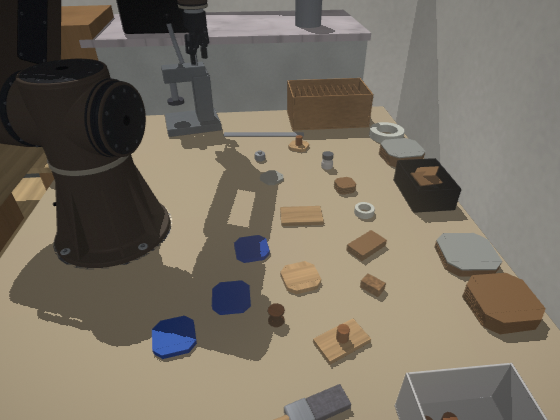

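View pics/wrist0.png

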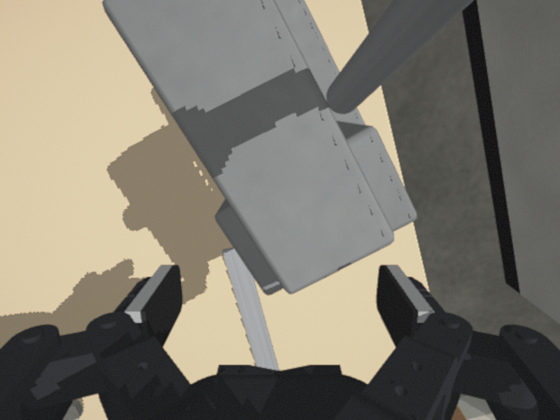

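Run:
```python
from h import *
im=cv2.imread('pics/top0.png')
c=im[90:260,90:475]; cv2.imwrite('pics/topcrop.png',cv2.resize(c,None,fx=2.07,fy=2.07,interpolation=cv2.INTER_CUBIC))
t='pics/top0.png'
for n,uv,z in [('octbase',(370,199),12),('rectbase',(277,188),12),('octpad',(223,129),24),('board',(194,217),10),('octcov',(107,173),42),('rectpad',(333,128),20),('rectcov',(446,173),42)]:
    print(n,onplane(t,uv,z).round(1))
```

```text
octbase [[ 460.7 -221.9   12. ]]
rectbase [[493.4   1.5  12. ]]
octpad [[637.9 127.6  24. ]]
board [[428.6 204.4  10. ]]
octcov [[536.4 400.9  42. ]]
rectpad [[ 633.8 -137.2   20. ]]
rectcov [[ 514.5 -393.6   42. ]]
```

View pics/topcrop.png

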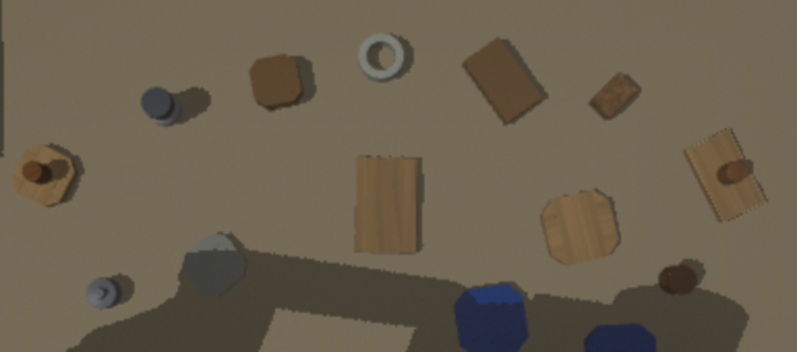

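```bash
cat >> h.py <<'E'
def plan(x,y,z,alpha=None,step=45,rstep=9,grip=85,s=None):
    """alpha: angle of tool y (deg), mod 180; prints rows in tool axes"""
    s=s or ctrl.state(); T=T_tool(s); Rm=T[:3,:3]; p=np.array(s['position'])
    a0=np.degrees(np.arctan2(Rm[1,1],Rm[0,1]))
    # levelled target
    if alpha is None: al=a0
    else:
        al=None;best=None
        j1t=np.degrees(np.arctan2(y,x))
        c=[alpha+180*k for k in range(-3,4)]
        c=[v for v in c if abs(j1t-v)<160]
        # current continuous alpha = J1-J6
        ac=np.degrees(s['joint_pos'][0]-s['joint_pos'][5])
        al=min(c,key=lambda v:abs(v-ac))
    ty=np.array([np.cos(np.radians(al)),np.sin(np.radians(al)),0]); tz=np.array([0,0,-1.]); tx=np.cross(ty,tz)
    Rt=np.c_[tx,ty,tz]
    d=np.array([x,y,z])-p
    rv=R.from_matrix(Rm.T@Rt).as_rotvec(degrees=True)
    n=max(int(np.ceil(np.linalg.norm(d)/step)),int(np.ceil(np.linalg.norm(rv)/rstep)),1)
    print('pose',p.round(1),'alpha',round(a0,1),'-> alpha',round(al,1),'J6 end',round(np.arctan2(y,x)-np.radians(al),2),'n',n)
    Rk=Rm
    for k in range(n):
        t=Rk.T@d/n; print([round(float(v),1) for v in t]+[round(float(v),1) for v in rv/n]+[grip]); Rk=Rk@R.from_rotvec(rv/n,degrees=True).as_matrix()
    return al
E
python3 -c "
from h import *
plan(500,290,260)"
```

```text
pose [207.3 615.7 230.8] alpha 71.4 -> alpha 71.4 J6 end -0.72 n 10
[-38.1, -21.5, -2.9, -0.0, -0.0, -0.0, 85]
[-38.1, -21.5, -2.9, -0.0, -0.0, -0.0, 85]
[-38.1, -21.5, -2.9, -0.0, -0.0, -0.0, 85]
[-38.1, -21.5, -2.9, -0.0, -0.0, -0.0, 85]
[-38.1, -21.5, -2.9, -0.0, -0.0, -0.0, 85]
[-38.1, -21.5, -2.9, -0.0, -0.0, -0.0, 85]
[-38.1, -21.5, -2.9, -0.0, -0.0, -0.0, 85]
[-38.1, -21.5, -2.9, -0.0, -0.0, -0.0, 85]
[-38.1, -21.5, -2.9, -0.0, -0.0, -0.0, 85]
[-38.1, -21.5, -2.9, -0.0, -0.0, -0.0, 85]
```

Emit:
jog_arm --pt "-42 -24 -3 0 0 0 85" --pt "-42 -24 -3 0 0 0 85" --pt "-42 -24 -3 0 0 0 85" --pt "-42 -24 -3 0 0 0 85" --pt "-42 -24 -3 0 0 0 85" --pt "-42 -24 -3 0 0 0 85" --pt "-42 -24 -3 0 0 0 85" --pt "-42 -24 -3 0 0 0 85" --pt "-42 -24 -3 0 0 0 85" --pt "0 0 0 0 0 0 85"

```text
clock: 1.4
position: [504.7, 280.2, 256.9]
eef_rot: [-0.0, 0.161, 0.987, -0.001]
wrist_force: [-0.4, 0.3, -0.2]
grip_width: 0.997
```

```bash
python3 -c "
from h import *
shot('wrist','pics/w1.png')
plan(560,-30,280)"
```

```text
pose [503.5 281.2 256.7] alpha 71.6 -> alpha 71.6 J6 end -1.3 n 8
[-19.0, -34.7, -2.8, -0.0, -0.0, -0.0, 85]
[-19.0, -34.7, -2.8, -0.0, -0.0, -0.0, 85]
[-19.0, -34.7, -2.9, -0.0, -0.0, -0.0, 85]
[-19.0, -34.7, -2.9, -0.0, -0.0, -0.0, 85]
[-19.0, -34.7, -2.9, -0.0, -0.0, -0.0, 85]
[-19.0, -34.7, -2.9, -0.0, -0.0, -0.0, 85]
[-19.0, -34.7, -2.9, -0.0, -0.0, -0.0, 85]
[-19.0, -34.7, -2.9, -0.0, -0.0, -0.0, 85]
```

View pics/w1.png

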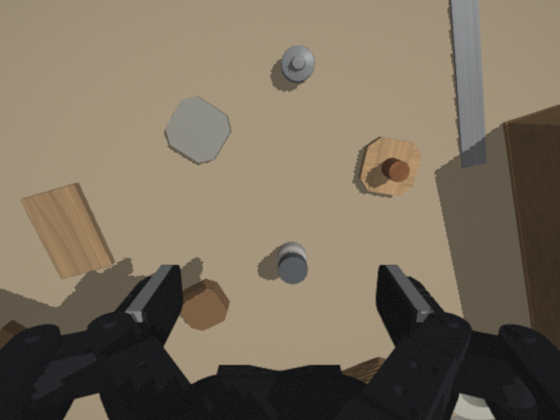

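Emit:
jog_arm --pt "-31 -34 -3 0 0 0 85" --pt "-31 -34 -3 0 0 0 85" --pt "-31 -34 -3 0 0 0 85" --pt "-31 -34 -3 0 0 0 85" --pt "-31 -34 -3 0 0 0 85" --pt "-31 -34 -3 0 0 0 85" --pt "-31 -34 -3 0 0 0 85" --pt "-31 -34 -3 0 0 0 85" --pt "-31 -34 -3 0 0 0 85" --pt "0 0 0 0 0 0 85"

```text
clock: 2.7
position: [673.6, -95.5, 281.7]
eef_rot: [-0.004, 0.154, 0.988, -0.0]
wrist_force: [-0.2, -0.1, 0.3]
grip_width: 0.997
```

```bash
python3 -c "
from h import *
shot('wrist','pics/w2.png')
plan(560,-330,280)"
```

```text
pose [672.9 -93.9 281.6] alpha 72.3 -> alpha 72.3 J6 end -1.79 n 6
[6.0, -43.2, 0.4, -0.0, -0.1, -0.0, 85]
[6.0, -43.2, 0.4, -0.0, -0.1, -0.0, 85]
[6.0, -43.2, 0.3, -0.0, -0.1, -0.0, 85]
[6.0, -43.2, 0.3, -0.0, -0.1, -0.0, 85]
[6.0, -43.2, 0.3, -0.0, -0.1, -0.0, 85]
[6.0, -43.2, 0.3, -0.0, -0.1, -0.0, 85]
```

View pics/w2.png

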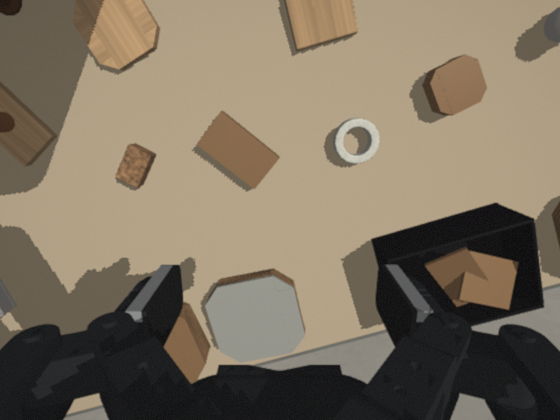

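Emit:
jog_arm --pt "6 -38 0 0 0 0 85" --pt "6 -38 0 0 0 0 85" --pt "6 -38 0 0 0 0 85" --pt "6 -38 0 0 0 0 85" --pt "6 -38 0 0 0 0 85" --pt "6 -38 0 0 0 0 85" --pt "0 0 0 0 0 0 85" --pt "0 0 0 0 0 0 85" --pt "0 0 0 0 0 0 85" --pt "0 0 0 0 0 0 85"

```text
clock: 4.0
position: [567.9, -286.2, 280.3]
eef_rot: [-0.007, 0.145, 0.989, 0.003]
wrist_force: [0.5, 0.7, -0.0]
grip_width: 0.997
```

```bash
python3 -c "
from h import *
shot('wrist','pics/w3.png');shot('top','pics/top1.png')"
```

```text
(no output)
```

View pics/w3.png

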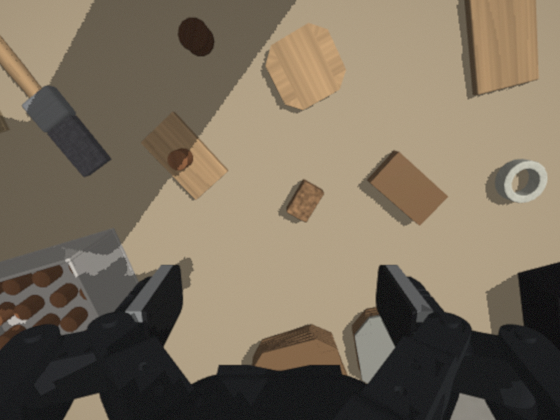

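View pics/top1.png

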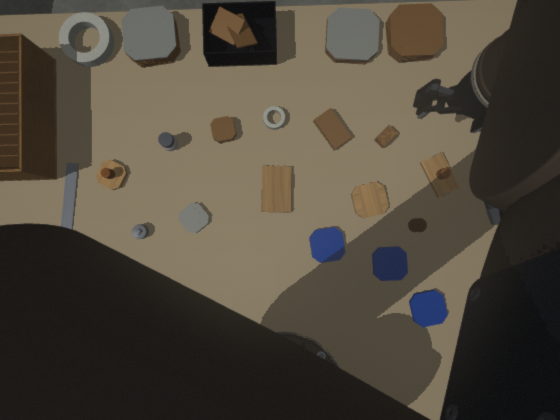

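```bash
cat >> h.py <<'E'
from scipy.optimize import minimize
def octo(w,c):
    h=w/2; return np.array([[h,-h+c],[h,h-c],[h-c,h],[-h+c,h],[-h,h-c],[-h,-h+c],[-h+c,-h],[h-c,-h]])
def rect(a,b): return np.array([[a,b],[-a,b],[-a,-b],[a,-b]])/2
PARTS=dict(octbase=(octo(80,16),12),rectbase=(rect(112,72),12),octpad=(octo(56,11),24),board=(octo(64,13),10),octcov=(octo(64,13),12),rectpad=(rect(88,50),20),rectcov=(rect(96,56),12))
_g={}
def grads(fn,sig):
    if (fn,sig) not in _g:
        im=cv2.GaussianBlur(cv2.imread(fn).astype(np.float32),(0,0),sig)
        gx=cv2.Scharr(im,cv2.CV_32F,1,0)/32; gy=cv2.Scharr(im,cv2.CV_32F,0,1)/32
        _g[fn,sig]=(gx,gy)
    return _g[fn,sig]
def outline(shape,p,n=25):
    c,s=np.cos(p[3]),np.sin(p[3]); P=shape@np.array([[c,s],[-s,c]])+p[:2]
    segs=[]
    for i in range(len(P)):
        a,b=P[i],P[(i+1)%len(P)]; t=(np.arange(n)+.5)/n
        segs.append(np.c_[a+(b-a)*t[:,None],np.full(n,p[2])])
    return segs
def score(p,shape,fns,sig):
    tot=0
    for fn in fns:
        gx,gy=grads(fn,sig)
        for seg in outline(shape,p):
            L=np.linalg.norm(seg[-1]-seg[0])
            uv=proj(fn,seg).astype(np.float32); d=uv[-1]-uv[0]; n=np.array([-d[1],d[0]])/np.linalg.norm(d)
            m=uv.reshape(-1,1,2)
            g=n[0]*cv2.remap(gx,m,None,cv2.INTER_LINEAR)+n[1]*cv2.remap(gy,m,None,cv2.INTER_LINEAR)
            g=np.sqrt((g.reshape(len(seg),-1)**2).sum(1)); tot+=L*np.minimum(g,25).mean()*(4 if 'top' in fn else 1)*(0.6 if 'top' in fn else 1)
    return -tot
def fit(name,x,y,yawdeg,fns,z=None,fixz=True,rng=12,yr=45):
    shape,h=PARTS[name]; z=h if z is None else z
    best=None
    for yw in np.arange(yawdeg-yr,yawdeg+yr,5):
        for dx in np.arange(-rng,rng+1,4):
            for dy in np.arange(-rng,rng+1,4):
                p=[x+dx,y+dy,z,np.radians(yw)]; s=score(p,shape,fns,2.5)
                if best is None or s<best[0]: best=(s,p)
    p=np.array(best[1])
    for sig in (2,1.2):
        if fixz:
            f=lambda q:score([q[0],q[1],z,q[2]/20],shape,fns,sig); q0=[p[0],p[1],p[3]*20]
        else:
            f=lambda q:score([q[0],q[1],q[3],q[2]/20],shape,fns,sig); q0=[p[0],p[1],p[3]*20,p[2]]
        r=minimize(f,q0,method='Nelder-Mead',options=dict(initial_simplex=np.array([q0]+[np.array(q0)+3*np.eye(len(q0))[i] for i in range(len(q0))])))
        p=np.array([r.x[0],r.x[1],z if fixz else r.x[3],r.x[2]/20])
    return p,r.fun
def draw(fn,out,items,box=None,k=2):
    im=cv2.imread(fn); im=cv2.resize(im,None,fx=k,fy=k,interpolation=cv2.INTER_CUBIC)
    for name,p in items:
        uv=proj(fn,np.c_[np.vstack([s[:1] for s in outline(PARTS[name][0],p)])])*k+k/2-.5
        cv2.polylines(im,[np.round(uv).astype(int)],True,(0,0,255),1)
    if box: im=im[box[1]*k:box[3]*k,box[0]*k:box[2]*k]
    cv2.imwrite(out,im)
E
cat > f1.py <<'E'
from h import *
import pickle
T='pics/top1.png'
J=[('octbase',460,-222,10,['pics/w3.png',T],45),('rectbase',493,1.5,0,['pics/w1.png',T],30),('octpad',638,127,0,['pics/w2.png',T],45),('board',428,204,45,['pics/w1.png',T],45),('octcov',536,401,45,['pics/w1.png',T],45),('rectpad',634,-137,45,['pics/w2.png','pics/w3.png',T],60),('rectcov',510,-388,30,['pics/w3.png',T],60)]
res={}
for n,x,y,yw,f,yr in J:
    p,s=fit(n,x,y,yw,f,yr=yr); p2,s2=fit(n,p[0],p[1],np.degrees(p[3]),f,fixz=False,rng=0,yr=1)
    res[n]=p; print(n,p[:3].round(1),np.degrees(p[3]).round(1),round(s),'| free z',p2[:3].round(1),np.degrees(p2[3]).round(1),round(s2))
pickle.dump(res,open('res.pkl','wb'))
for i in (1,2,3): draw(f'pics/w{i}.png',f'pics/w{i}d.png',list(res.items()),k=1)
draw(T,'pics/top1d.png',list(res.items()),box=(90,90,475,260),k=2)
E
python3 f1.py
```

```text
octbase [ 445.6 -224.8   12. ] 36.2 -6754 | free z [ 445.3 -224.7   10.5] 36.6 -6769
rectbase [489.9   4.6  12. ] -2.8 -11509 | free z [489.6   5.5  13.5] -2.7 -11714
octpad [635.6 129.2  24. ] 9.6 -9388 | free z [635.3 127.3  28.3] 10.0 -9640
board [426.5 208.2  10. ] 38.8 -6342 | free z [426.6 208.    8.3] 38.9 -6367
octcov [535.5 396.7  12. ] 64.3 -9209 | free z [541.5 399.7  -4.1] 61.0 -9671
rectpad [ 630.1 -134.    20. ] 33.4 -17289 | free z [ 630.1 -134.    20. ] 33.5 -17288
rectcov [ 514.3 -391.9   12. ] 18.7 -5784 | free z [ 513.3 -387.9   24. ] 20.3 -6054
```

```bash
python3 -c "
import cv2,numpy as np
a=[cv2.imread(f'pics/w{i}d.png') for i in (1,3)]
cv2.imwrite('pics/m1.png',np.hstack([a[0][50:350,0:430],a[1][0:300,120:490]]))"
```

```text
(no output)
```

View pics/m1.png

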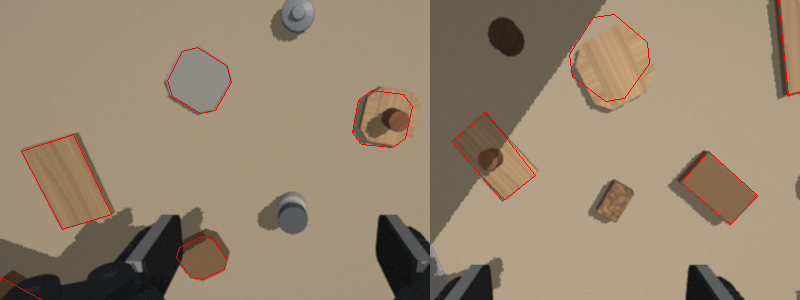

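View pics/top1d.png

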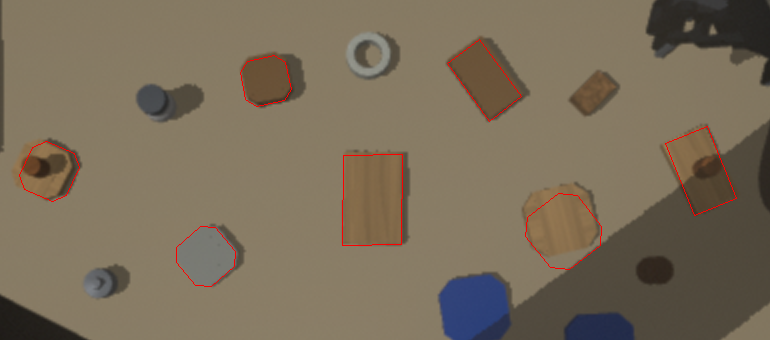

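View pics/w2d.png

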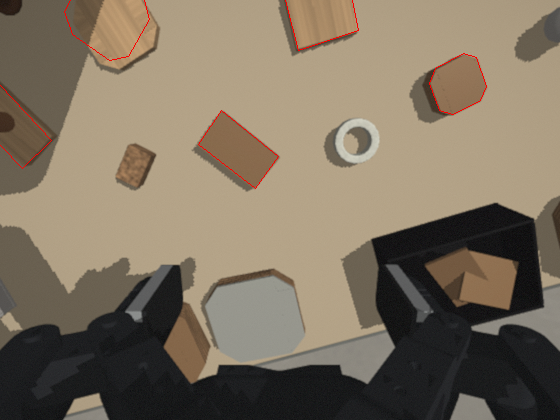

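```bash
cat > f2.py <<'E'
from h import *
import pickle
res=pickle.load(open('res.pkl','rb'))
print(onplane('pics/w3.png',[(305,67)],12).round(1),onplane('pics/w3.png',[(179,159)],42).round(1),onplane('pics/w1.png',[(390,164)],12),onplane('pics/w1.png',[(397,168)],42),onplane('pics/top1.png',[(107,173)],42))
T='pics/top1.png'
b=onplane('pics/w3.png',[(305,67)],12)[0]
for n,x,y,yw,fs in [('octbase',b[0],b[1],10,[['pics/w3.png',T],['pics/w3.png'],[T]]),('octcov',538,403,45,[['pics/w1.png',T],['pics/w1.png']])]:
  for f in fs:
    p,s=fit(n,x,y,yw,f,rng=6,yr=45); print(n,f,p[:2].round(1),np.degrees(p[3]).round(1),round(s)); 
    if f==fs[0]: res[n]=p
pickle.dump(res,open('res.pkl','wb'))
draw('pics/w3.png','pics/a.png',list(res.items()),box=(240,10,380,130),k=4)
draw('pics/w1.png','pics/b.png',list(res.items()),box=(340,110,480,230),k=4)
cv2.imwrite('pics/m2.png',cv2.resize(np.hstack([cv2.imread('pics/a.png'),cv2.imread('pics/b.png')]),None,fx=.7,fy=.7))
E
python3 f2.py
```

```text
[[ 456.  -220.5   12. ]] [[ 512.1 -389.    42. ]] [[532.50719191 407.39503459  12.        ]] [[531.68800693 405.56947229  42.        ]] [[536.36367427 400.89026287  42.        ]]
octbase ['pics/w3.png', 'pics/top1.png'] [ 457.9 -219.6] 12.1 -7477
octbase ['pics/w3.png'] [ 456.3 -220.1] 12.1 -3250
octbase ['pics/top1.png'] [ 445.9 -224. ] 37.4 -4626
octcov ['pics/w1.png', 'pics/top1.png'] [535.5 396.7] 64.3 -9209
octcov ['pics/w1.png'] [535.4 396.7] 62.5 -3217
```

View pics/m2.png

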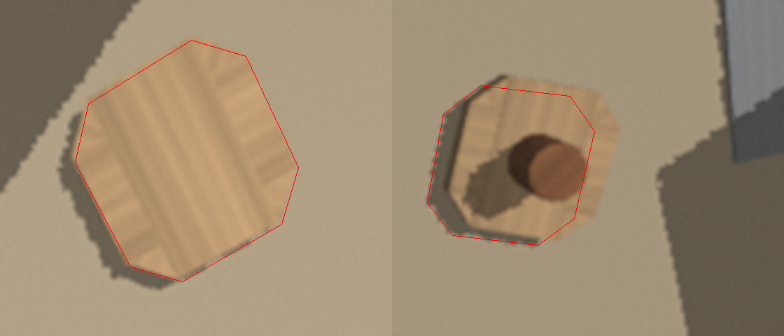

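```bash
python3 -c "
from h import *
plan(630,-134,140,123.4)"
```

```text
pose [ 567.8 -286.6  280.4] alpha 73.3 -> alpha 123.4 J6 end -2.36 n 6
[-2.9, 27.3, 23.4, 0.1, -0.1, -8.4, 85]
[-6.8, 26.6, 23.4, 0.1, -0.1, -8.4, 85]
[-10.6, 25.3, 23.4, 0.1, -0.1, -8.4, 85]
[-14.1, 23.6, 23.4, 0.1, -0.1, -8.4, 85]
[-17.3, 21.3, 23.4, 0.1, -0.1, -8.4, 85]
[-20.2, 18.6, 23.4, 0.1, -0.1, -8.4, 85]
```

Emit:
jog_arm --pt "-3 27 23 0.1 -0.1 -8.4 85" --pt "-7 27 23 0.1 -0.1 -8.4 85" --pt "-11 25 23 0.1 -0.1 -8.4 85" --pt "-14 24 23 0.1 -0.1 -8.4 85" --pt "-17 21 23 0.1 -0.1 -8.4 85" --pt "-20 19 23 0.1 -0.1 -8.4 85" --pt "0 0 0 0 0 0 85" --pt "0 0 0 0 0 0 85" --pt "0 0 0 0 0 0 85" --pt "0 0 0 0 0 0 85"

```text
clock: 5.35
position: [631.9, -129.9, 140.2]
eef_rot: [0.001, -0.301, 0.954, -0.003]
wrist_force: [0.2, 0.3, 1.1]
grip_width: 0.999
```

```bash
python3 -c "
from h import *
shot('wrist','pics/w4.png')
p,s=fit('rectpad',630,-134,33.4,['pics/w4.png'],rng=8,yr=10);print(p[:2],np.degrees(p[3]),s)
p2,s=fit('rectpad',630,-134,33.4,['pics/w4.png','pics/w2.png'],rng=4,yr=6,fixz=False);print(p2[:3],np.degrees(p2[3]),s)
draw('pics/w4.png','pics/w4d.png',[('rectpad',p)],k=1)
plan(p[0],p[1],3,np.degrees(p[3])+90)"
```

```text
[ 631.1963436  -134.69579445] 33.62488130498751 -4544.570877685553
[ 630.68583166 -134.31879624   19.98280571] 33.54090604489729 -8588.747839965828
pose [ 631.8 -129.9  140.1] alpha 125.1 -> alpha 123.6 J6 end -2.37 n 4
[0.8, -0.7, 34.3, -0.1, 0.0, 0.4, 85]
[0.8, -0.7, 34.3, -0.1, 0.0, 0.4, 85]
[0.8, -0.8, 34.3, -0.1, 0.0, 0.4, 85]
[0.8, -0.9, 34.3, -0.1, 0.0, 0.4, 85]
```

View pics/w4d.png

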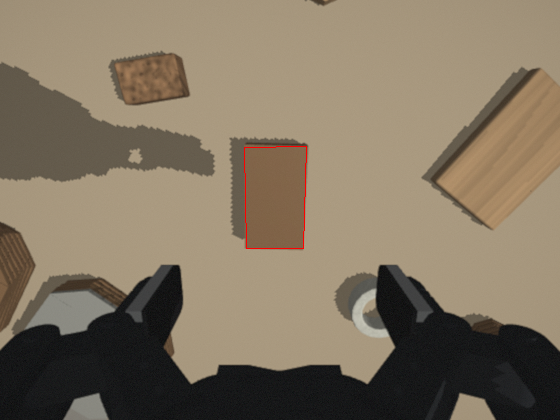

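Emit:
jog_arm --pt "0.8 -0.8 28 0 0 0.4 85" --pt "0.8 -0.8 28 0 0 0.4 85" --pt "0.8 -0.8 28 0 0 0.4 85" --pt "0.8 -0.8 28 0 0 0.4 85" --pt "0 0 16 0 0 0 85" --pt "0 0 8 0 0 0 85" --pt "0 0 0 0 0 0 85" --pt "0 0 0 0 0 0 85" --pt "0 0 0 0 0 0 40" --pt "0 0 0 0 0 0 40"

```text
clock: 6.65
position: [635.7, -138.5, 6.3]
eef_rot: [0.006, -0.285, 0.958, -0.005]
wrist_force: [-0.2, -0.1, 1.2]
grip_width: 0.599
```

Emit:
jog_arm --pt "0 0 0 0 0 0 40" --pt "0 0 0 0 0 0 40" --pt "0 0 0 0 0 0 40" --pt "0 0 0 0 0 0 40" --pt "0 0 -10 0 0 0 40" --pt "0 0 -20 0 0 0 40" --pt "0 0 -30 0 0 0 40" --pt "0 0 -30 0 0 0 40" --pt "0 0 0 0 0 0 40" --pt "0 0 0 0 0 0 40"

```text
clock: 7.9
position: [635.3, -138.0, 105.2]
eef_rot: [0.007, -0.285, 0.958, -0.006]
wrist_force: [0.1, -0.3, -1.2]
grip_width: 0.563
```

```bash
python3 -c "
from h import *
shot('wrist','pics/w5.png')
print(ctrl.state()['wrist_force'],ctrl.state()['grip_width'])
plan(490,4.6,93,87.2,grip=40)"
```

```text
[ 1.00092388 -0.34976919 -0.98360588] 0.5652260961599641
pose [ 635.5 -138.1  105.1] alpha 123.1 -> alpha 87.2 J6 end -1.51 n 5
[8.8, 39.8, 1.7, -0.1, 0.2, 7.2, 40]
[13.7, 38.4, 1.8, -0.1, 0.2, 7.2, 40]
[18.4, 36.4, 2.0, -0.1, 0.2, 7.2, 40]
[22.8, 33.8, 2.1, -0.1, 0.2, 7.2, 40]
[26.8, 30.7, 2.3, -0.1, 0.2, 7.2, 40]
```

View pics/w5.png

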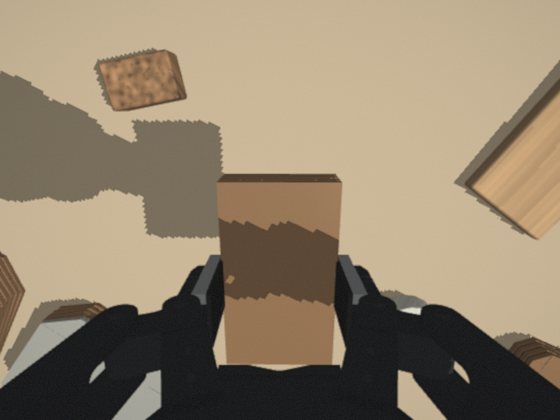

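```bash
python3 -c "
from h import *
p,s=fit('rectpad',635.5,-138,33.1,['pics/w5.png'],z=119,rng=8,yr=6);print(p,np.degrees(p[3]),s)
draw('pics/w5.png','pics/w5d.png',[('rectpad',p)],k=1)
"
```

```text
[ 6.33359061e+02 -1.38756002e+02  1.19000000e+02  5.76377197e-01] 33.02398078482936 -5617.754985351567
```

Emit:
jog_arm --pt "9 40 2 -0.1 0.2 7.2 40" --pt "14 38 2 -0.1 0.2 7.2 40" --pt "18 36 2 -0.1 0.2 7.2 40" --pt "23 34 2 -0.1 0.2 7.2 40" --pt "27 31 2 -0.1 0.2 7.2 40" --pt "0 0 0 0 0 0 40" --pt "0 0 0 0 0 0 40" --pt "0 0 0 0 0 0 40" --pt "0 0 0 0 0 0 40" --pt "0 0 0 0 0 0 40"

```text
clock: 9.2
position: [485.4, 7.6, 88.3]
eef_rot: [-0.004, 0.035, 0.999, -0.002]
wrist_force: [0.4, 0.4, -0.9]
grip_width: 0.57
```

```bash
python3 -c "
from h import *
shot('wrist','pics/w6.png')
plan(490,4.6,25,87.2,grip=40)"
```

```text
pose [485.3   7.7  88.3] alpha 86.0 -> alpha 87.2 J6 end -1.51 n 2
[-2.7, -1.2, 31.6, -0.1, -0.2, -0.6, 40]
[-2.5, -1.3, 31.7, -0.1, -0.2, -0.6, 40]
```

View pics/w6.png

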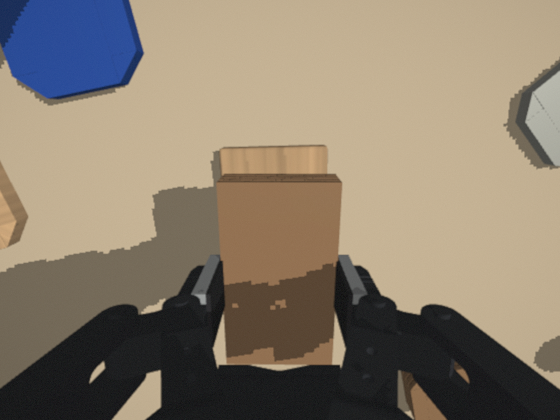

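View pics/w5d.png

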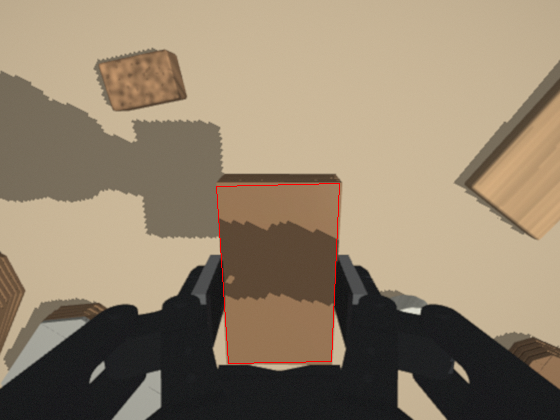

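```bash
python3 -c "
from h import *
p,s=fit('rectbase',490,4.6,-2.8,['pics/w1.png'],rng=4,yr=5);print(p,np.degrees(p[3]),s)
print(onplane('pics/w6.png',[(220.5,147.5),(327,146)],12))
print(proj('pics/w6.png',np.c_[outline(PARTS['rectbase'][0],p)[2][[0,-1]]]),proj('pics/w6.png',np.c_[outline(PARTS['rectbase'][0],p)[1][[0,-1]]]))
plan(491.5,4.5,26,87.2,grip=40)"
```

```text
[ 4.88948073e+02  4.30922201e+00  1.20000000e+01 -4.53872574e-02] -2.6004982931698786 -4380.445722656248
[[431.83445058 -27.55458359  12.        ]
 [435.7875534   42.31097236  12.        ]]
[[218.31936651 150.39955485]
 [229.1963975  295.40629072]] [[325.51256092 144.2287256 ]
 [220.24705581 146.90339823]]
pose [485.3   7.7  88.3] alpha 86.0 -> alpha 87.2 J6 end -1.51 n 2
[-3.4, -1.2, 31.1, -0.1, -0.2, -0.6, 40]
[-3.3, -1.3, 31.2, -0.1, -0.2, -0.6, 40]
```

Emit:
jog_arm --pt "-1.7 -0.7 15 0 -0.1 -0.3 40" --pt "-1.7 -0.7 15 0 -0.1 -0.3 40" --pt "-1.7 -0.7 15 0 -0.1 -0.3 40" --pt "-1.7 -0.7 15 0 -0.1 -0.3 40" --pt "0 0 5 0 0 0 40" --pt "0 0 2 0 0 0 40" --pt "0 0 0 0 0 0 40" --pt "0 0 0 0 0 0 40" --pt "0 0 0 0 0 0 40" --pt "0 0 0 0 0 0 40"

```text
clock: 10.5
position: [492.5, 3.5, 16.8]
eef_rot: [0.001, 0.024, 1.0, -0.002]
wrist_force: [-0.9, 0.5, 4.1]
grip_width: 0.568
```

```bash
python3 -c "
from h import *
shot('wrist','pics/w7.png')
print(ctrl.state()['wrist_force'])
plan(491.8,4.8,19,87.2,grip=40)"
```

```text
[-1.30370364  1.19025738  3.9658811 ]
pose [492.5   3.5  16.8] alpha 87.2 -> alpha 87.2 J6 end -1.51 n 1
[0.8, 1.2, -2.2, -0.2, 0.1, 0.0, 40]
```

View pics/w7.png

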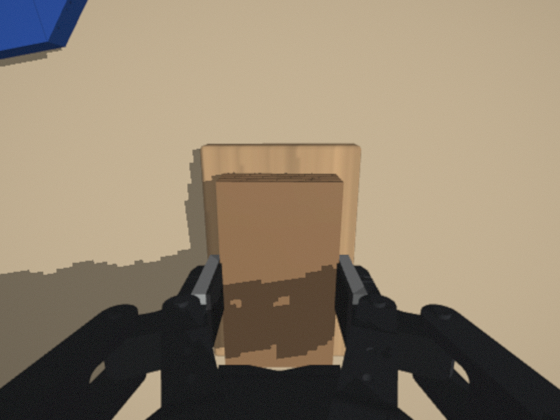

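Emit:
jog_arm --pt "0 0 0 0 0 0 85" --pt "0 0 0 0 0 0 85" --pt "0 0 0 0 0 0 85" --pt "0 0 0 0 0 0 85" --pt "0 0 -20 0 0 0 85" --pt "0 0 -35 0 0 0 85" --pt "0 0 -35 0 0 0 85" --pt "0 0 -35 0 0 0 85" --pt "0 0 0 0 0 0 85" --pt "0 0 0 0 0 0 85"

```text
clock: 11.8
position: [491.6, 4.0, 144.3]
eef_rot: [-0.0, 0.024, 1.0, -0.002]
wrist_force: [0.5, -0.5, 0.3]
grip_width: 0.998
```

```bash
python3 -c "
from h import *
shot('wrist','pics/w8.png')
p,s=fit('rectpad',490,4,-2.8,['pics/w8.png'],z=32,rng=6,yr=10);print(p,np.degrees(p[3]),s)
b,s=fit('rectbase',490,4,-2.8,['pics/w8.png'],z=12,rng=6,yr=10);print(b,np.degrees(b[3]),s)
draw('pics/w8.png','pics/w8d.png',[('rectpad',p),('rectbase',b)],k=1)
plan(512.5,-388,185,20)"
```

```text
[ 4.87843780e+02  3.51031474e+00  3.20000000e+01 -5.69452104e-02] -3.262720220560368 -3438.142163085939
[ 4.88264934e+02 -5.02174099e+00  1.20000000e+01 -5.88527158e-02] -3.3720122295465553 -5424.219133300782
pose [491.7   4.  144.3] alpha 87.2 -> alpha 20 J6 end -1.0 n 9
[-4.4, -43.4, -4.4, -0.0, 0.0, 7.5, 85]
[-10.0, -42.5, -4.4, -0.0, 0.0, 7.5, 85]
[-15.5, -40.8, -4.4, -0.0, 0.0, 7.5, 85]
[-20.6, -38.4, -4.4, -0.0, 0.0, 7.5, 85]
[-25.4, -35.4, -4.4, -0.0, 0.0, 7.5, 85]
[-29.8, -31.8, -4.5, -0.0, 0.0, 7.5, 85]
[-33.7, -27.7, -4.5, -0.0, 0.0, 7.5, 85]
[-37.0, -23.0, -4.5, -0.0, 0.0, 7.5, 85]
[-39.7, -18.0, -4.5, -0.0, 0.0, 7.5, 85]
```

View pics/w8d.png

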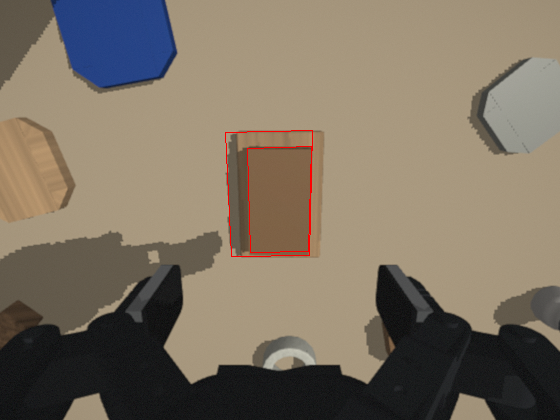

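Emit:
jog_arm --pt "-4 -43 -4 0 0 7.5 85" --pt "-10 -43 -4 0 0 7.5 85" --pt "-16 -41 -4 0 0 7.5 85" --pt "-21 -38 -4 0 0 7.5 85" --pt "-25 -35 -4 0 0 7.5 85" --pt "-30 -32 -4 0 0 7.5 85" --pt "-34 -28 -4 0 0 7.5 85" --pt "-37 -23 -4 0 0 7.5 85" --pt "-40 -18 -4 0 0 7.5 85" --pt "0 0 0 0 0 0 85"

```text
clock: 13.1
position: [501.9, -399.1, 168.3]
eef_rot: [-0.008, 0.591, 0.807, -0.003]
wrist_force: [0.1, 1.1, 0.6]
grip_width: 0.994
```

```bash
python3 -c "
from h import *
shot('wrist','pics/w9.png')
p,s=fit('rectcov',512.5,-388,20,['pics/w9.png'],z=12,rng=6,yr=10);print(p,np.degrees(p[3]),s)
draw('pics/w9.png','pics/w9d.png',[('rectcov',p)],k=1)
plan(512.5,-388,120,20)"
```

```text
[ 5.12970349e+02 -3.91983871e+02  1.20000000e+01  4.34988909e-01] 24.92302864882262 -2664.399217529297
pose [ 501.5 -397.2  167.9] alpha 17.7 -> alpha 20 J6 end -1.0 n 2
[2.4, 7.0, 23.9, -0.4, -0.3, -1.1, 85]
[2.4, 6.9, 23.9, -0.4, -0.3, -1.1, 85]
```

View pics/w9d.png

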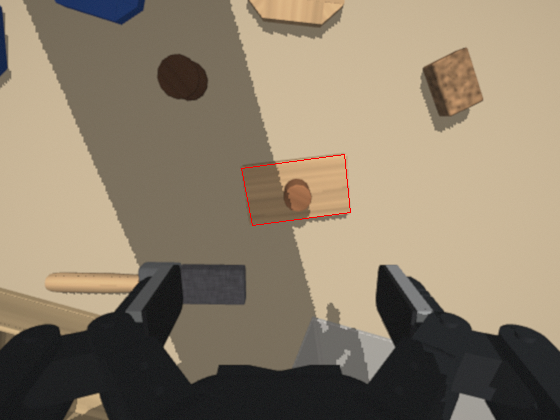

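```bash
python3 -c "
from h import *
print(onplane('pics/w9.png',[(299,197)],42), onplane('pics/w3.png',[(179,159)],42),proj('pics/w9.png',[[513,-392,12],[513,-392,42]]))
plan(512.5,-391,100,24.9)"
```

```text
[[ 513.75580583 -390.62835364   42.        ]] [[ 512.10698045 -388.96752018   42.        ]] [[296.34212885 190.41867683]
 [297.62742809 198.24265862]]
pose [ 501.5 -397.2  167.9] alpha 17.7 -> alpha 24.9 J6 end -1.09 n 2
[0.9, 6.7, 33.8, -0.4, -0.3, -3.6, 85]
[0.7, 6.5, 33.9, -0.4, -0.3, -3.6, 85]
```

Emit:
jog_arm --pt "0.6 4.5 22 -0.2 -0.2 -2.4 85" --pt "0.6 4.5 22 -0.2 -0.2 -2.4 85" --pt "0.6 4.5 22 -0.2 -0.2 -2.4 85" --pt "0 0 0 0 0 0 85" --pt "0 0 0 0 0 0 85" --pt "0 0 0 0 0 0 85" --pt "0 0 0 0 0 0 85" --pt "0 0 0 0 0 0 85" --pt "0 0 0 0 0 0 85" --pt "0 0 0 0 0 0 85"

```text
clock: 14.4
position: [512.0, -384.6, 99.1]
eef_rot: [-0.004, 0.533, 0.846, -0.001]
wrist_force: [-0.3, -0.1, 0.4]
grip_width: 0.997
```

```bash
python3 -c "
from h import *
shot('wrist','pics/w10.png')
p,s=fit('rectcov',513,-391,24,['pics/w10.png'],z=12,rng=6,yr=10);print(p,np.degrees(p[3]),s)
draw('pics/w10.png','pics/w10d.png',[('rectcov',p)],k=1)
plan(p[0],p[1],18,np.degrees(p[3]))"
```

```text
[ 5.12738519e+02 -3.91816571e+02  1.20000000e+01  4.29979459e-01] 24.636008255662844 -3104.2102478027336
pose [ 512.  -384.6   99. ] alpha 25.5 -> alpha 24.6 J6 end -1.08 n 2
[-3.7, -1.0, 40.5, -0.1, -0.2, 0.5, 85]
[-3.6, -1.1, 40.5, -0.1, -0.2, 0.5, 85]
```

View pics/w10d.png

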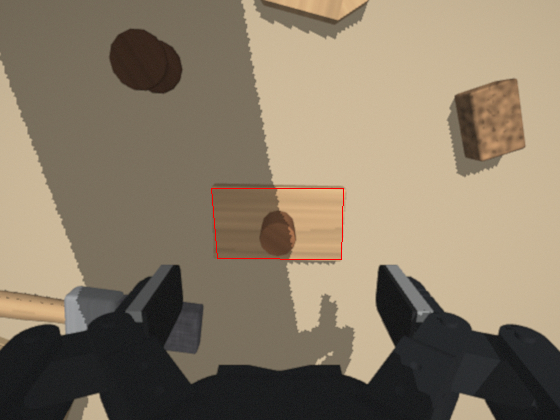

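Emit:
jog_arm --pt "-1.5 -0.4 10 0 -0.1 0.2 50" --pt "-1.5 -0.4 10 0 -0.1 0.2 50" --pt "-1.5 -0.4 10 0 -0.1 0.2 50" --pt "-1.5 -0.4 10 0 0 0.2 50" --pt "-1 -0.4 16 0 0 0 50" --pt "0 0 16 0 0 0 50" --pt "0 0 8 0 0 0 50" --pt "0 0 0 0 0 0 50" --pt "0 0 0 0 0 0 50" --pt "0 0 0 0 0 0 50"

```text
clock: 15.7
position: [512.2, -391.9, 12.1]
eef_rot: [-0.002, 0.54, 0.842, -0.002]
wrist_force: [-0.5, 0.5, -0.1]
grip_width: 0.582
```

```bash
python3 -c "
from h import *
shot('wrist','pics/w11.png')
plan(512.7,-391.8,18,24.6)"
```

```text
pose [ 512.3 -392.    12.2] alpha 24.7 -> alpha 24.6 J6 end -1.08 n 1
[0.0, 0.4, -5.8, -0.3, -0.1, 0.1, 85]
```

View pics/w11.png

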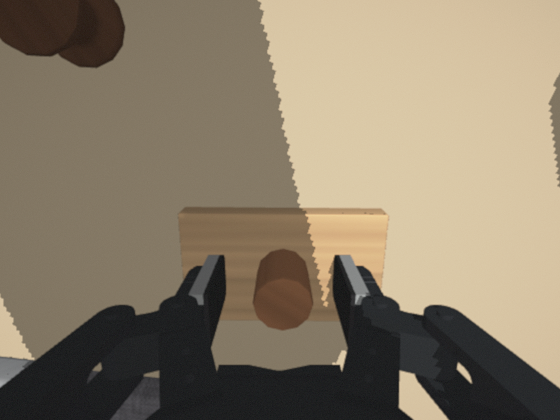

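Emit:
jog_arm --pt "0 0.4 -5 -0.2 0 0 50" --pt "0 0 0 0 0 0 50" --pt "0 0 0 0 0 0 15" --pt "0 0 0 0 0 0 15" --pt "0 0 0 0 0 0 15" --pt "0 0 0 0 0 0 15" --pt "0 0 -8 0 0 0 15" --pt "0 0 -25 0 0 0 15" --pt "0 0 -35 0 0 0 15" --pt "0 0 0 0 0 0 15"

```text
clock: 17.0
position: [513.1, -392.0, 89.4]
eef_rot: [-0.001, 0.54, 0.842, -0.0]
wrist_force: [-1.5, -0.3, -0.2]
grip_width: 0.255
```

```bash
python3 -c "
from h import *
shot('wrist','pics/w12.png')
print(ctrl.state()['grip_width'])
plan(489.5,4.6,110,-2.8,grip=15)"
```

```text
0.2574112767718231
pose [ 512.3 -391.3   87.9] alpha 24.7 -> alpha -2.8 J6 end 0.06 n 9
[41.0, 16.1, -2.4, -0.0, -0.0, 3.1, 15]
[41.8, 13.9, -2.4, -0.0, -0.0, 3.1, 15]
[42.5, 11.6, -2.4, -0.0, -0.0, 3.1, 15]
[43.1, 9.3, -2.4, -0.0, -0.0, 3.1, 15]
[43.5, 7.0, -2.4, -0.0, -0.0, 3.1, 15]
[43.8, 4.7, -2.4, -0.0, -0.0, 3.1, 15]
[44.0, 2.4, -2.4, -0.0, -0.0, 3.1, 15]
[44.1, 0.0, -2.4, -0.0, -0.0, 3.1, 15]
[44.0, -2.3, -2.4, -0.0, -0.0, 3.1, 15]
```

View pics/w12.png

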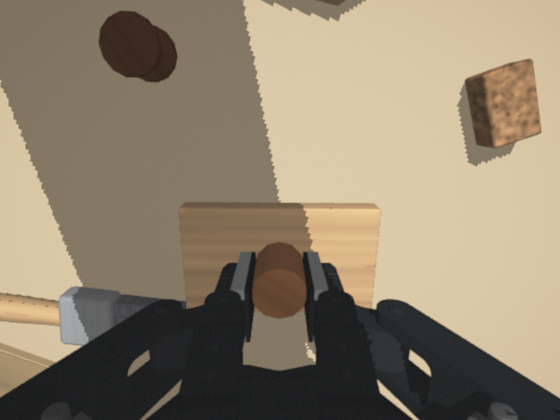

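Emit:
jog_arm --pt "41 16 -3 0 0 3.1 15" --pt "42 14 -3 0 0 3.1 15" --pt "42 12 -3 0 0 3.1 15" --pt "43 9 -3 0 0 3.1 15" --pt "43 7 -3 0 0 3.1 15" --pt "44 5 -3 0 0 3.1 15" --pt "44 2 -3 0 0 3.1 15" --pt "44 0 -3 0 0 3.1 15" --pt "42 -2 -3 0 0 3.1 15" --pt "0 0 0 0 0 0 15"

```text
clock: 18.3
position: [488.4, 14.6, 109.6]
eef_rot: [-0.006, 0.733, 0.68, -0.003]
wrist_force: [0.2, 0.2, -0.7]
grip_width: 0.257
```

```bash
python3 -c "
from h import *
shot('wrist','pics/w13.png')
plan(489.3,4.6,60,-2.8,grip=15)"
```

```text
pose [488.5  13.4 109.5] alpha -4.3 -> alpha -2.8 J6 end 0.06 n 2
[-4.5, 1.1, 24.7, -0.4, -0.1, -0.7, 15]
[-4.4, 0.9, 24.7, -0.4, -0.1, -0.7, 15]
```

View pics/w13.png

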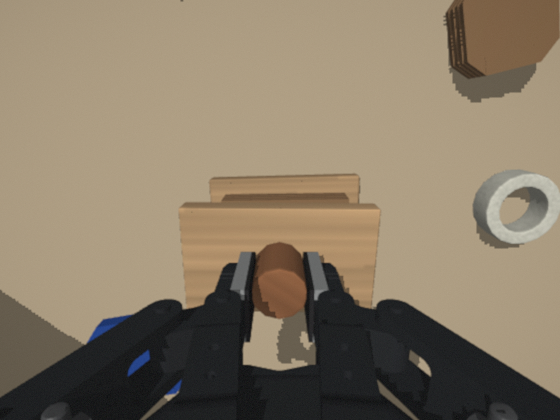

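Emit:
jog_arm --pt "-3 0.7 15 -0.3 0 -0.5 15" --pt "-3 0.7 15 -0.3 0 -0.5 15" --pt "-3 0.7 14 -0.2 0 -0.5 15" --pt "0 0 0 0 0 0 15" --pt "0 0 0 0 0 0 15" --pt "0 0 0 0 0 0 15" --pt "0 0 0 0 0 0 15" --pt "0 0 0 0 0 0 15" --pt "0 0 0 0 0 0 15" --pt "0 0 0 0 0 0 15"

```text
clock: 19.6
position: [489.8, 0.2, 64.1]
eef_rot: [-0.001, 0.724, 0.69, 0.001]
wrist_force: [-0.6, 0.3, -0.0]
grip_width: 0.253
```

```bash
python3 -c "
from h import *
shot('wrist','pics/w14.png')
plan(489.3,4.5,49,-2.8,grip=15)"
```

```text
pose [4.898e+02 2.000e-01 6.410e+01] alpha -2.8 -> alpha -2.8 J6 end 0.06 n 1
[4.2, -0.7, 15.1, -0.0, -0.2, 0.0, 15]
```

View pics/w14.png

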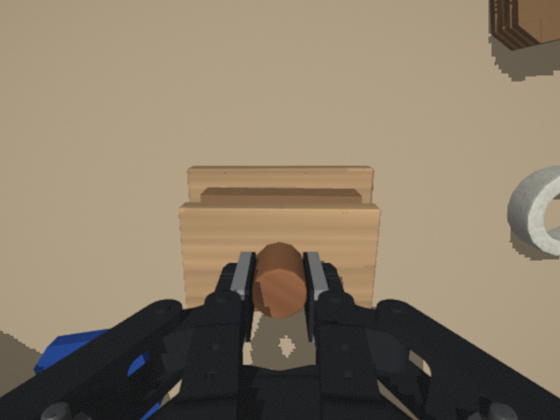

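Emit:
jog_arm --pt "2 -0.3 4 0 -0.1 0 15" --pt "1 -0.3 4 0 -0.1 0 15" --pt "0 0 3 0 0 0 15" --pt "0 0 2 0 0 0 15" --pt "0 0 0 0 0 0 15" --pt "0 0 0 0 0 0 15" --pt "0 0 0 0 0 0 15" --pt "0 0 0 0 0 0 15" --pt "0 0 0 0 0 0 15" --pt "0 0 0 0 0 0 15"

```text
clock: 20.9
position: [489.2, 3.5, 50.9]
eef_rot: [0.0, 0.724, 0.69, -0.0]
wrist_force: [-0.4, 0.2, 4.1]
grip_width: 0.26
```

```bash
python3 -c "
from h import *
shot('wrist','pics/w15.png');shot('side','pics/s15.png')
print(ctrl.state()['wrist_force'])
plan(489.3,4.5,49,-2.8,grip=15)
a=cv2.imread('pics/s15.png')[130:270,200:400];b=cv2.imread('pics/w15.png')
cv2.imwrite('pics/m15.png',np.hstack([cv2.resize(a,(560,420))[:,:400],b[:,80:480]]))"
```

```text
[-1.10819406  0.87754418  4.45765476]
pose [489.2   3.5  50.9] alpha -2.7 -> alpha -2.8 J6 end 0.06 n 1
[1.0, 0.0, 1.9, 0.0, 0.0, 0.1, 15]
```

View pics/m15.png

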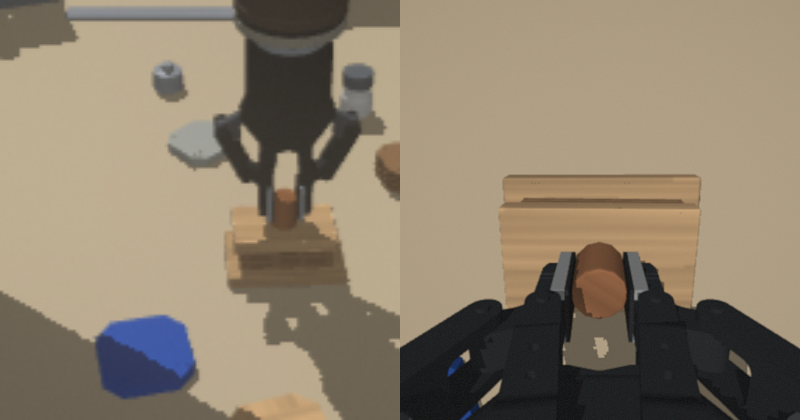

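Contact (4 N), well centred. Release to a modest opening, lift, look.

Emit:
jog_arm --pt "0 0 0 0 0 0 60" --pt "0 0 0 0 0 0 60" --pt "0 0 0 0 0 0 60" --pt "0 0 -10 0 0 0 60" --pt "0 0 -30 0 0 0 60" --pt "0 0 -35 0 0 0 85" --pt "0 0 -35 0 0 0 85" --pt "0 0 0 0 0 0 85" --pt "0 0 0 0 0 0 85" --pt "0 0 0 0 0 0 85"

```text
clock: 22.25
position: [488.6, 3.6, 165.8]
eef_rot: [0.0, 0.724, 0.69, -0.0]
wrist_force: [-0.5, -0.2, -0.4]
grip_width: 0.996
```

```bash
python3 -c "
from h import *
shot('wrist','pics/w16.png')
plan(636,128,140,99.6)
plan(636,128,140,9.6)"
```

```text
pose [488.4   3.6 165.6] alpha -2.7 -> alpha -80.4 J6 end 1.6 n 9
[14.6, 15.7, 2.8, -0.0, 0.0, 8.6, 85]
[16.8, 13.4, 2.8, -0.0, 0.0, 8.6, 85]
[18.6, 10.7, 2.8, -0.0, 0.0, 8.6, 85]
[20.0, 7.8, 2.8, -0.0, 0.0, 8.6, 85]
[20.9, 4.7, 2.8, -0.0, 0.0, 8.6, 85]
[21.4, 1.5, 2.8, -0.0, 0.0, 8.6, 85]
[21.4, -1.7, 2.8, -0.0, 0.0, 8.6, 85]
[20.9, -4.9, 2.8, -0.0, 0.0, 8.6, 85]
[19.9, -8.0, 2.8, -0.0, 0.0, 8.6, 85]
pose [488.4   3.6 165.6] alpha -2.7 -> alpha 9.6 J6 end 0.03 n 5
[26.3, 28.3, 5.1, -0.0, 0.0, -2.5, 85]
[25.0, 29.4, 5.1, -0.0, 0.0, -2.5, 85]
[23.7, 30.5, 5.1, -0.0, 0.0, -2.5, 85]
[22.4, 31.5, 5.1, -0.0, 0.0, -2.5, 85]
[21.0, 32.4, 5.1, -0.0, 0.0, -2.5, 85]
```

View pics/w16.png

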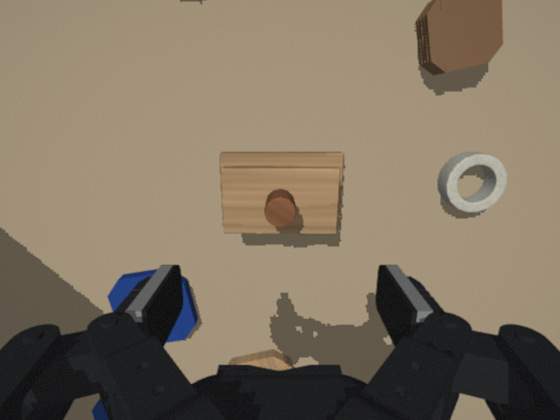

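Emit:
jog_arm --pt "26 28 3 0 0 -2.5 85" --pt "25 29 3 0 0 -2.5 85" --pt "24 30 3 0 0 -2.5 85" --pt "22 31 3 0 0 -2.5 85" --pt "21 32 3 0 0 -2.5 85" --pt "0 0 0 0 0 0 85" --pt "0 0 0 0 0 0 85" --pt "0 0 0 0 0 0 85" --pt "0 0 0 0 0 0 85" --pt "0 0 0 0 0 0 85"

```text
clock: 23.55
position: [632.6, 129.7, 141.9]
eef_rot: [-0.004, 0.643, 0.766, -0.005]
wrist_force: [-0.7, -0.7, -0.1]
grip_width: 0.998
```

```bash
python3 -c "
from h import *
shot('wrist','pics/w17.png')
p,s=fit('octpad',635.5,128,9.6,['pics/w17.png'],rng=6,yr=15);print(p,np.degrees(p[3]),s)
p2,s=fit('octpad',635.5,128,9.6,['pics/w17.png','pics/w2.png'],rng=4,yr=6,fixz=False);print(p2,np.degrees(p2[3]),s)
draw('pics/w17.png','pics/w17d.png',[('octpad',p)],k=1)
plan(p[0],p[1],7,np.degrees(p[3]))"
```

```text
[6.36448708e+02 1.32016586e+02 2.40000000e+01 1.81010500e-01] 10.371137720942945 -3154.6108793970975
[6.36934490e+02 1.31584582e+02 2.13130937e+01 1.76530622e-01] 10.11445956695363 -6424.301287504401
pose [632.6 129.8 142. ] alpha 10.0 -> alpha 10.4 J6 end 0.02 n 4
[0.4, 1.5, 33.7, -0.2, 0.0, -0.1, 85]
[0.4, 1.4, 33.7, -0.2, 0.0, -0.1, 85]
[0.4, 1.3, 33.7, -0.2, 0.0, -0.1, 85]
[0.4, 1.2, 33.7, -0.2, 0.0, -0.1, 85]
```

View pics/w17d.png

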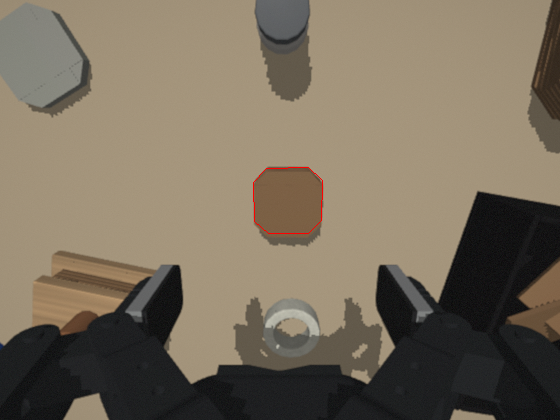

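Emit:
jog_arm --pt "0.4 1.4 28 -0.1 0 0 85" --pt "0.4 1.4 28 -0.1 0 0 85" --pt "0.4 1.4 28 -0.1 0 0 85" --pt "0.4 1.4 28 -0.1 0 0 85" --pt "0 0 14 0 0 0 85" --pt "0 0 6 0 0 0 85" --pt "0 0 0 0 0 0 85" --pt "0 0 0 0 0 0 85" --pt "0 0 0 0 0 0 45" --pt "0 0 0 0 0 0 45"

```text
clock: 24.85
position: [640.1, 131.8, 11.7]
eef_rot: [0.001, 0.643, 0.766, 0.0]
wrist_force: [-2.9, -1.1, 5.3]
grip_width: 0.636
```

Emit:
jog_arm --pt "0 0 0 0 0 0 45" --pt "0 0 0 0 0 0 45" --pt "0 0 0 0 0 0 45" --pt "0 0 -10 0 0 0 45" --pt "0 0 -25 0 0 0 45" --pt "0 0 -35 0 0 0 45" --pt "0 0 -35 0 0 0 45" --pt "0 0 -20 0 0 0 45" --pt "0 0 0 0 0 0 45" --pt "0 0 0 0 0 0 45"

```text
clock: 26.1
position: [639.7, 131.8, 143.3]
eef_rot: [0.001, 0.643, 0.766, 0.001]
wrist_force: [-0.0, 0.7, -0.1]
grip_width: 0.636
```

```bash
python3 -c "
from h import *
s0=ctrl.state();shot('wrist','pics/w18.png')
z=s0['position'][2]-7+24
p,s=fit('octpad',s0['position'][0],s0['position'][1],10.4,['pics/w18.png'],z=z,rng=6,yr=12);print(s0['position'],s0['grip_width'],p,np.degrees(p[3]),s)
draw('pics/w18.png','pics/w18d.png',[('octpad',p)],k=1)
plan(458,-220,130,12.1,grip=45)"
```

```text
[639.72273051 131.75860493 143.33148506] 0.6359372316144615 [6.37293298e+02 1.33022511e+02 1.60331485e+02 1.73046435e-01] 9.914830407761828 -2193.4188741323887
pose [639.7 131.8 143.2] alpha 9.9 -> alpha 12.1 J6 end -0.66 n 9
[-35.0, -26.6, 1.4, 0.0, 0.0, -0.2, 45]
[-34.9, -26.8, 1.4, 0.0, 0.0, -0.2, 45]
[-34.8, -26.9, 1.4, 0.0, 0.0, -0.2, 45]
[-34.7, -27.1, 1.4, 0.0, 0.0, -0.2, 45]
[-34.6, -27.2, 1.4, 0.0, 0.0, -0.2, 45]
[-34.5, -27.4, 1.4, 0.0, 0.0, -0.2, 45]
[-34.3, -27.5, 1.5, 0.0, 0.0, -0.2, 45]
[-34.2, -27.7, 1.5, 0.0, 0.0, -0.2, 45]
[-34.1, -27.8, 1.5, 0.0, 0.0, -0.2, 45]
```

View pics/w18d.png

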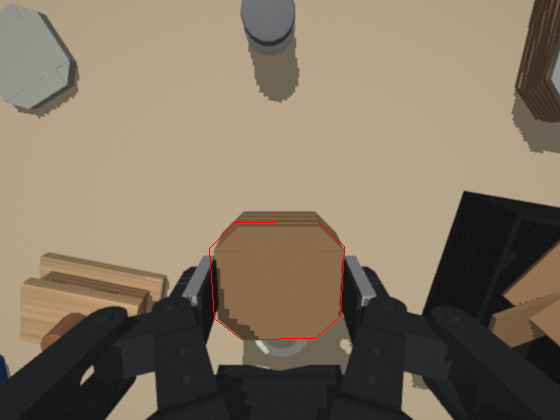

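Emit:
jog_arm --pt "-35 -27 1 0 0 -0.2 45" --pt "-35 -27 1 0 0 -0.2 45" --pt "-35 -27 1 0 0 -0.2 45" --pt "-35 -27 1 0 0 -0.2 45" --pt "-35 -27 1 0 0 -0.2 45" --pt "-34 -27 1 0 0 -0.2 45" --pt "-34 -27 1 0 0 -0.2 45" --pt "-34 -28 1 0 0 -0.2 45" --pt "-34 -28 1 0 0 -0.2 45" --pt "0 0 0 0 0 0 45"

```text
clock: 27.4
position: [447.1, -228.2, 124.8]
eef_rot: [-0.005, 0.63, 0.777, -0.002]
wrist_force: [0.7, 0.9, -0.8]
grip_width: 0.633
```

```bash
python3 -c "
from h import *
s0=ctrl.state();shot('wrist','pics/w19.png')
plan(458,-221,60,12.1,grip=45)"
```

```text
pose [ 447.6 -227.2  124.8] alpha 11.9 -> alpha 12.1 J6 end -0.66 n 2
[1.8, 6.0, 32.4, -0.3, -0.2, -0.1, 45]
[1.8, 5.9, 32.4, -0.3, -0.2, -0.1, 45]
```

View pics/w19.png

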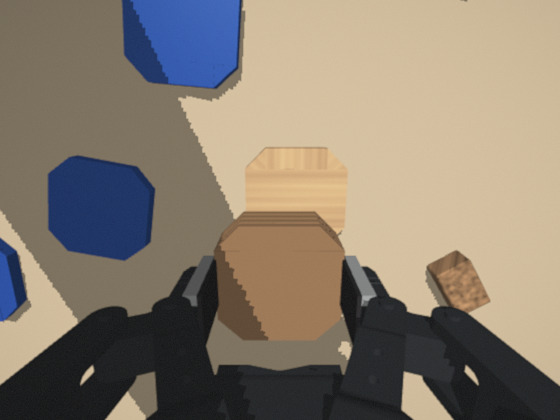

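```bash
python3 -c "
from h import *
P=onplane('pics/w19.png',[(264.5,148),(329,148),(246,168.5),(347,168)],12);print(P)
d=P[1]-P[0];print(np.degrees(np.arctan2(d[1],d[0])),np.linalg.norm(d))
m=(P[0]+P[1])/2; n=np.array([d[1],-d[0]])/np.linalg.norm(d[:2]); print(m[:2]+40*n)"
```

```text
[[ 424.67645816 -186.12534872   12.        ]
 [ 472.98268717 -175.91390829   12.        ]
 [ 413.61804532 -204.61657035   12.        ]
 [ 490.45342484 -187.92937731   12.        ]]
11.936019931020944 49.37373063869674
[ 457.10234468 -220.15479483]
```

Emit:
jog_arm --pt "1 3 17 -0.2 -0.1 0 45" --pt "1 3 17 -0.2 -0.1 0 45" --pt "1 3 17 -0.2 -0.1 0 45" --pt "0.5 3 17 0 0 0 45" --pt "0 0 9 0 0 0 45" --pt "0 0 0 0 0 0 45" --pt "0 0 0 0 0 0 45" --pt "0 0 0 0 0 0 45" --pt "0 0 0 0 0 0 45" --pt "0 0 0 0 0 0 45"

```text
clock: 28.7
position: [460.9, -215.7, 45.1]
eef_rot: [-0.0, 0.628, 0.778, 0.001]
wrist_force: [0.2, 0.2, -0.9]
grip_width: 0.632
```

```bash
python3 -c "
from h import *
s0=ctrl.state();shot('wrist','pics/w20.png')
plan(458,-221,23,12.1,grip=45)"
```

```text
pose [ 460.9 -215.7   45.1] alpha 12.1 -> alpha 12.1 J6 end -0.66 n 1
[-4.6, -4.0, 22.0, 0.1, -0.1, 0.0, 45]
```

View pics/w20.png

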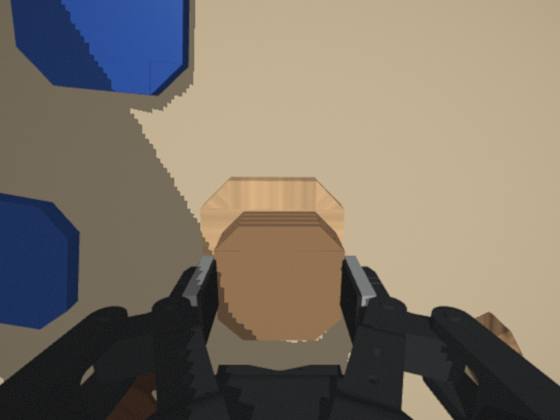

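Emit:
jog_arm --pt "-1.5 -1.3 6 0 0 0 45" --pt "-1.5 -1.3 6 0 0 0 45" --pt "-1 -1 4 0 0 0 45" --pt "0 0 3 0 0 0 45" --pt "0 0 1 0 0 0 45" --pt "0 0 0 0 0 0 45" --pt "0 0 0 0 0 0 45" --pt "0 0 0 0 0 0 45" --pt "0 0 0 0 0 0 45" --pt "0 0 0 0 0 0 45"

```text
clock: 30.0
position: [457.9, -220.7, 23.8]
eef_rot: [-0.0, 0.628, 0.778, 0.001]
wrist_force: [-0.6, -0.4, 1.3]
grip_width: 0.633
```

```bash
python3 -c "
from h import *
s0=ctrl.state();shot('wrist','pics/w21.png')
plan(458,-221,23,12.1,grip=45)"
```

```text
pose [ 457.9 -220.7   23.8] alpha 12.1 -> alpha 12.1 J6 end -0.66 n 1
[-0.3, 0.0, 0.8, 0.1, -0.1, 0.0, 45]
```

View pics/w21.png

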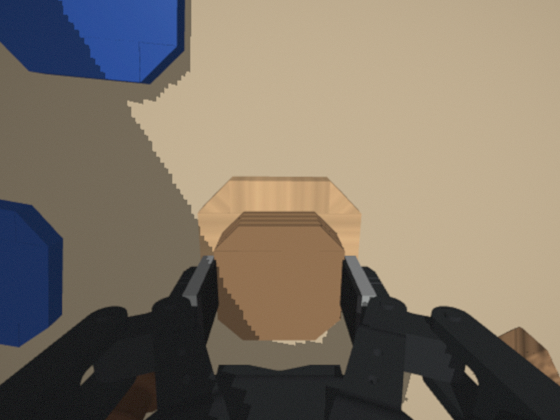

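Emit:
jog_arm --pt "0 0 0.8 0 0 0 45" --pt "0 0 0 0 0 0 85" --pt "0 0 0 0 0 0 85" --pt "0 0 0 0 0 0 85" --pt "0 0 0 0 0 0 85" --pt "0 0 -20 0 0 0 85" --pt "0 0 -35 0 0 0 85" --pt "0 0 -45 0 0 0 85" --pt "0 0 -45 0 0 0 85" --pt "0 0 0 0 0 0 85"

```text
clock: 31.3
position: [457.4, -220.7, 172.2]
eef_rot: [-0.001, 0.628, 0.778, 0.001]
wrist_force: [-0.5, -0.2, -0.6]
grip_width: 0.998
```

```bash
python3 -c "
from h import *
s0=ctrl.state();shot('wrist','pics/w22.png')
p,s=fit('octpad',458,-221,12.1,['pics/w22.png'],z=36,rng=6,yr=12);print(p,np.degrees(p[3]),s)
draw('pics/w22.png','pics/w22d.png',[('octpad',p),('octbase',[457.1,-220.1,12,np.radians(12)])],k=1)
plan(428,208,165,38.8)"
```

```text
[ 4.56731575e+02 -2.20184334e+02  3.60000000e+01  2.19460848e-01] 12.574180345305676 -3166.2227801690406
pose [ 456.5 -220.2  170.5] alpha 12.1 -> alpha 38.8 J6 end -0.22 n 10
[42.5, 6.2, 0.7, -0.0, -0.0, -2.7, 85]
[42.1, 8.2, 0.7, -0.0, -0.0, -2.7, 85]
[41.7, 10.1, 0.7, -0.0, -0.0, -2.7, 85]
[41.2, 12.1, 0.7, -0.0, -0.0, -2.7, 85]
[40.6, 14.0, 0.7, -0.0, -0.0, -2.7, 85]
[39.9, 15.8, 0.6, -0.0, -0.0, -2.7, 85]
[39.1, 17.7, 0.6, -0.0, -0.0, -2.7, 85]
[38.2, 19.5, 0.6, -0.0, -0.0, -2.7, 85]
[37.3, 21.2, 0.6, -0.0, -0.0, -2.7, 85]
[36.3, 22.9, 0.6, -0.0, -0.0, -2.7, 85]
```

View pics/w22d.png

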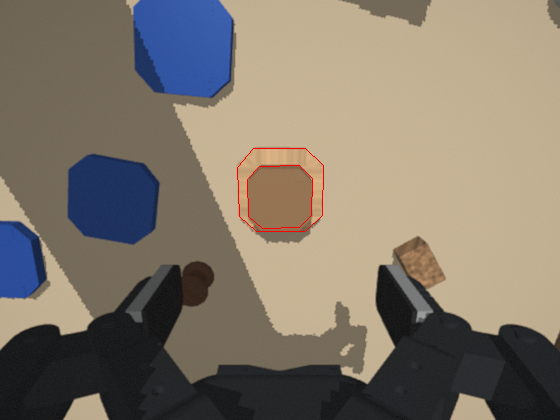

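Emit:
jog_arm --pt "47 7 0 0 0 -3 85" --pt "46 9 0 0 0 -3 85" --pt "46 11 0 0 0 -3 85" --pt "45 13 0 0 0 -3 85" --pt "44 16 0 0 0 -3 85" --pt "43 18 0 0 0 -3 85" --pt "42 20 0 0 0 -3 85" --pt "41 22 0 0 0 -3 85" --pt "40 24 0 0 0 -3 85" --pt "0 0 0 0 0 0 85"

```text
clock: 32.6
position: [413.5, 211.8, 161.4]
eef_rot: [-0.009, 0.424, 0.906, -0.003]
wrist_force: [-0.2, 0.9, -0.6]
grip_width: 0.999
```

```bash
python3 -c "
from h import *
s0=ctrl.state();shot('wrist','pics/w23.png')
p,s=fit('board',427,207,38.8,['pics/w23.png'],rng=6,yr=12);print(p,np.degrees(p[3]),s)
p2,s=fit('board',p[0],p[1],38.8,['pics/w23.png','pics/w1.png'],rng=4,yr=8,fixz=False);print(p2,np.degrees(p2[3]),s)
draw('pics/w23.png','pics/w23d.png',[('board',p)],k=1)
plan(p[0],p[1],90,np.degrees(p[3]))"
```

```text
[423.27227695 207.65238272  10.           0.69837684] 40.014045164245836 -2032.0321969898287
[426.62541414 201.43358635   4.07401763   0.67884267] 38.89481994253047 -3998.347982487211
pose [413.3 210.5 161.2] alpha 39.8 -> alpha 40.0 J6 end -0.24 n 2
[-4.8, 3.4, 35.5, -0.4, -0.4, -0.1, 85]
[-4.5, 3.2, 35.6, -0.4, -0.4, -0.1, 85]
```

View pics/w23d.png

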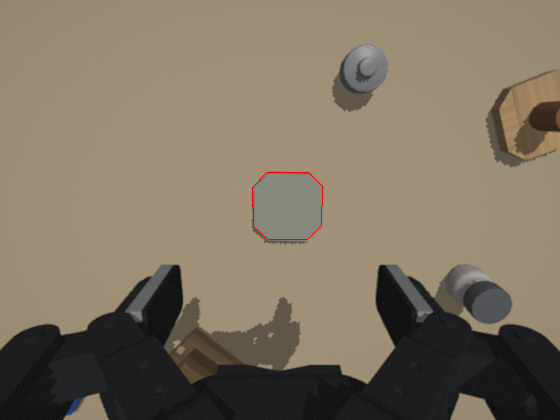

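Emit:
jog_arm --pt "-3 2.5 22 -0.2 -0.2 0 85" --pt "-3 2.5 22 -0.2 -0.2 0 85" --pt "-3 2 22 -0.2 -0.2 0 85" --pt "0 0 20 0 0 0 85" --pt "0 0 0 0 0 0 85" --pt "0 0 0 0 0 0 85" --pt "0 0 0 0 0 0 85" --pt "0 0 0 0 0 0 85" --pt "0 0 0 0 0 0 85" --pt "0 0 0 0 0 0 85"

```text
clock: 33.9
position: [422.4, 201.8, 71.5]
eef_rot: [-0.003, 0.428, 0.904, -0.002]
wrist_force: [-0.6, 0.5, -0.1]
grip_width: 0.993
```

```bash
python3 -c "
from h import *
s0=ctrl.state();shot('wrist','pics/w24.png')
p,s=fit('board',424,207,38.8,['pics/w24.png'],rng=6,yr=12);print(p,np.degrees(p[3]),s)
p2,s=fit('board',p[0],p[1],38.8,['pics/w24.png','pics/w1.png'],rng=4,yr=8,fixz=False);print(p2,np.degrees(p2[3]),s)
draw('pics/w24.png','pics/w24d.png',[('board',p)],k=1)
plan(p[0],p[1],0,np.degrees(p[3]))"
```

```text
[425.04692822 207.27555504  10.           0.68202707] 39.07727272010518 -2151.0619487034164
[426.56653913 200.97158998   2.92236303   0.68471172] 39.23109176817006 -3749.421270927287
pose [422.4 201.8  71.4] alpha 39.4 -> alpha 39.1 J6 end -0.23 n 2
[1.2, 3.0, 35.7, -0.2, -0.1, 0.2, 85]
[1.2, 2.9, 35.7, -0.2, -0.1, 0.2, 85]
```

View pics/w24d.png

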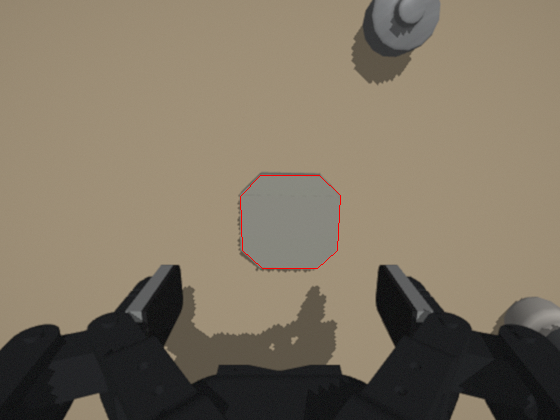

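Emit:
jog_arm --pt "0.6 1.5 17 -0.1 0 0 85" --pt "0.6 1.5 17 -0.1 0 0 85" --pt "0.6 1.5 17 0 0 0 85" --pt "0.6 1.5 10 0 0 0 85" --pt "0 0 0 0 0 0 80" --pt "0 0 0 0 0 0 80" --pt "0 0 0 0 0 0 80" --pt "0 0 0 0 0 0 80" --pt "0 0 0 0 0 0 80" --pt "0 0 0 0 0 0 80"

```text
clock: 35.2
position: [426.8, 208.4, 10.9]
eef_rot: [-0.001, 0.427, 0.904, 0.001]
wrist_force: [0.5, 0.3, 0.2]
grip_width: 0.936
```

```bash
python3 -c "
from h import *
s0=ctrl.state();shot('wrist','pics/w25.png');print(s0['grip_width']*85.4)
plan(425,207.3,-4,39.1)"
```

```text
79.95100926498094
pose [426.8 208.4  10.9] alpha 39.4 -> alpha 39.1 J6 end -0.23 n 1
[0.2, -2.1, 14.9, 0.0, -0.1, 0.3, 85]
```

View pics/w25.png

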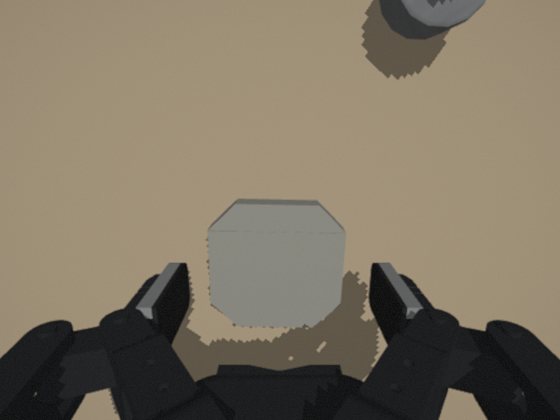

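Emit:
jog_arm --pt "0 -0.6 5 0 0 0 80" --pt "0 -0.4 5 0 0 0 80" --pt "0 0 3 0 0 0 80" --pt "0 0 0 0 0 0 80" --pt "0 0 0 0 0 0 80" --pt "0 0 0 0 0 0 80" --pt "0 0 0 0 0 0 74" --pt "0 0 0 0 0 0 74" --pt "0 0 0 0 0 0 74" --pt "0 0 0 0 0 0 74"

```text
clock: 36.5
position: [425.9, 207.8, -3.1]
eef_rot: [-0.001, 0.427, 0.904, 0.001]
wrist_force: [0.2, 0.3, -0.3]
grip_width: 0.864
```

```bash
python3 -c "
from h import *
s0=ctrl.state();shot('wrist','pics/w26.png');shot('side','pics/s26.png');print(s0['grip_width']*85.4,s0['wrist_force'])
plan(425,207.3,-4,39.1)
a=cv2.imread('pics/s26.png')[120:225,210:340];cv2.imwrite('pics/m26.png',np.hstack([cv2.resize(a,(520,420),interpolation=2),cv2.imread('pics/w26.png')[:,140:420]]))"
```

```text
73.80151706953612 [ 0.15079317  0.26647655 -0.26699033]
pose [425.9 207.8  -3.1] alpha 39.4 -> alpha 39.1 J6 end -0.23 n 1
[0.2, -1.0, 0.9, -0.0, -0.1, 0.3, 85]
```

View pics/m26.png

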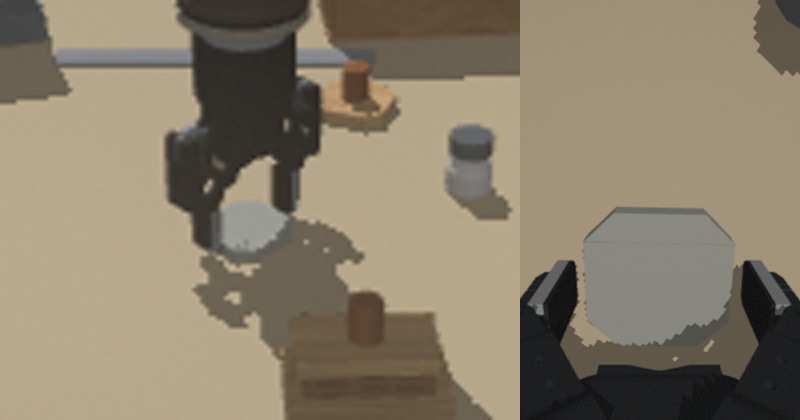

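No contact, z = -3. Go 1 mm lower, close, watch force.

Emit:
jog_arm --pt "0 -0.5 1 0 0 0 74" --pt "0 0 0 0 0 0 55" --pt "0 0 0 0 0 0 55" --pt "0 0 0 0 0 0 55" --pt "0 0 0 0 0 0 55" --pt "0 0 0 0 0 0 55" --pt "0 0 0 0 0 0 55" --pt "0 0 0 0 0 0 55" --pt "0 0 0 0 0 0 55" --pt "0 0 0 0 0 0 55"

```text
clock: 37.85
position: [425.4, 207.4, -3.9]
eef_rot: [-0.001, 0.427, 0.904, 0.001]
wrist_force: [-0.4, -0.5, 2.7]
grip_width: 0.73
```

Emit:
jog_arm --pt "0 0 -3 0 0 0 55" --pt "0 0 -8 0 0 0 55" --pt "0 0 -15 0 0 0 55" --pt "0 0 -25 0 0 0 55" --pt "0 0 -25 0 0 0 55" --pt "0 0 -25 0 0 0 55" --pt "0 0 -15 0 0 0 55" --pt "0 0 0 0 0 0 55" --pt "0 0 0 0 0 0 55" --pt "0 0 0 0 0 0 55"

```text
clock: 39.1
position: [425.3, 207.0, 121.0]
eef_rot: [-0.0, 0.427, 0.904, 0.001]
wrist_force: [0.5, -0.2, -0.9]
grip_width: 0.729
```

```bash
python3 -c "
from h import *
s0=ctrl.state();shot('wrist','pics/w27.png')
z=s0['position'][2]+4+10
p,s=fit('board',s0['position'][0],s0['position'][1],39,['pics/w27.png'],z=z,rng=6,yr=12);print(p,np.degrees(p[3]),s,s0['grip_width']*85.4)
draw('pics/w27.png','pics/w27d.png',[('board',p)],k=1)
plan(457,-221,130,12.1,grip=55)"
```

```text
[424.44477442 206.25363343 134.96258836   0.67129592] 38.462422734284964 -3718.61247144154 62.2883055272823
pose [425.2 207.  120.8] alpha 39.4 -> alpha 12.1 J6 end -0.66 n 10
[-35.1, -24.7, -1.0, 0.0, -0.0, 2.7, 55]
[-36.2, -23.0, -1.0, 0.0, -0.0, 2.7, 55]
[-37.3, -21.3, -1.0, 0.0, -0.0, 2.7, 55]
[-38.2, -19.5, -1.0, 0.0, -0.0, 2.7, 55]
[-39.1, -17.6, -1.0, 0.0, -0.0, 2.7, 55]
[-39.9, -15.7, -1.0, 0.0, -0.0, 2.7, 55]
[-40.6, -13.8, -1.0, 0.0, -0.0, 2.7, 55]
[-41.2, -11.9, -0.9, 0.0, -0.0, 2.7, 55]
[-41.8, -9.9, -0.9, 0.0, -0.0, 2.7, 55]
[-42.2, -7.9, -0.9, 0.0, -0.0, 2.7, 55]
```

View pics/w27d.png

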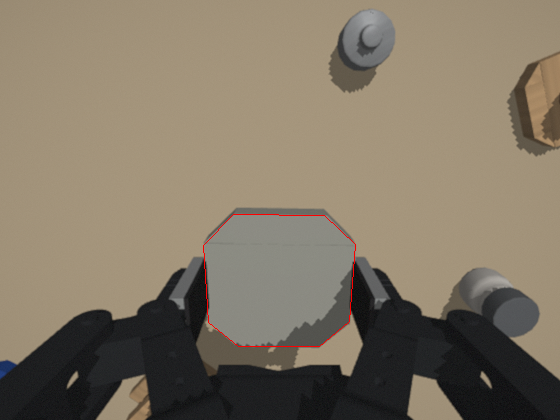

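Emit:
jog_arm --pt "-38 -27 -1 0 0 3 55" --pt "-39 -25 -1 0 0 3 55" --pt "-40 -23 -1 0 0 3 55" --pt "-42 -21 -1 0 0 3 55" --pt "-43 -19 -1 0 0 3 55" --pt "-44 -17 -1 0 0 3 55" --pt "-45 -15 -1 0 0 3 55" --pt "-45 -12 -1 0 0 3 55" --pt "-43 -10 -1 0 0 3 55" --pt "0 0 0 0 0 0 55"

```text
clock: 40.4
position: [447.1, -223.5, 123.6]
eef_rot: [-0.004, 0.632, 0.775, -0.0]
wrist_force: [0.1, 0.9, -0.5]
grip_width: 0.725
```

```bash
python3 -c "
from h import *
s0=ctrl.state();shot('wrist','pics/w28.png')
plan(457.5,-221,45,12.1,grip=55)"
```

```text
pose [ 446.6 -221.9  123.4] alpha 11.7 -> alpha 12.1 J6 end -0.66 n 2
[-0.9, 5.7, 39.1, -0.2, -0.2, -0.2, 55]
[-0.8, 5.6, 39.2, -0.2, -0.2, -0.2, 55]
```

View pics/w28.png

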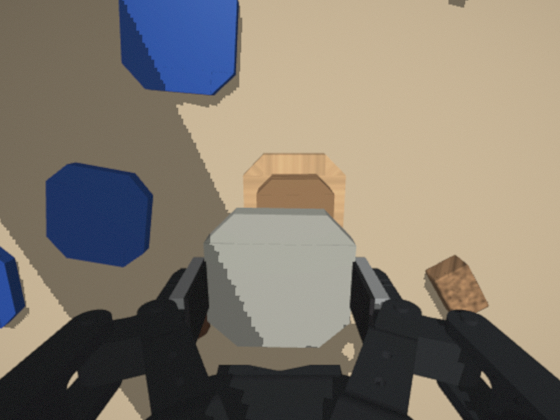

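Emit:
jog_arm --pt "-0.4 3 20 -0.1 -0.1 -0.1 55" --pt "-0.4 3 20 -0.1 -0.1 -0.1 55" --pt "-0.4 3 20 -0.1 -0.1 -0.1 55" --pt "-0.4 2 16 0 0 0 55" --pt "0 0 0 0 0 0 55" --pt "0 0 0 0 0 0 55" --pt "0 0 0 0 0 0 55" --pt "0 0 0 0 0 0 55" --pt "0 0 0 0 0 0 55" --pt "0 0 0 0 0 0 55"

```text
clock: 41.7
position: [456.8, -216.2, 45.5]
eef_rot: [-0.002, 0.627, 0.779, -0.0]
wrist_force: [-0.3, 1.2, 0.2]
grip_width: 0.727
```

```bash
python3 -c "
from h import *
s0=ctrl.state();shot('wrist','pics/w29.png')
plan(457.5,-220.7,32.5,12.1,grip=55)"
```

```text
pose [ 456.7 -216.2   45.5] alpha 12.3 -> alpha 12.1 J6 end -0.66 n 1
[-4.6, -0.2, 13.0, -0.1, -0.2, 0.2, 55]
```

View pics/w29.png

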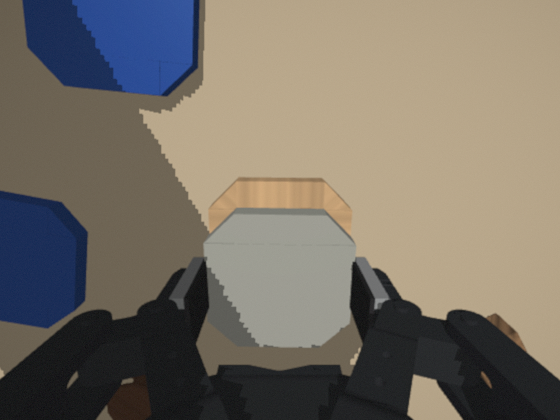

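Emit:
jog_arm --pt "-1.6 0 4 0 -0.1 0.1 55" --pt "-1.6 0 4 0 -0.1 0.1 55" --pt "-0.8 0 3 0 0 0 55" --pt "0 0 1 0 0 0 55" --pt "0 0 0 0 0 0 55" --pt "0 0 0 0 0 0 55" --pt "0 0 0 0 0 0 55" --pt "0 0 0 0 0 0 55" --pt "0 0 0 0 0 0 55" --pt "0 0 0 0 0 0 55"

```text
clock: 43.0
position: [457.6, -220.4, 32.6]
eef_rot: [-0.001, 0.629, 0.778, -0.001]
wrist_force: [-1.0, 0.2, -0.1]
grip_width: 0.726
```

```bash
python3 -c "
from h import *
s0=ctrl.state();shot('wrist','pics/w30.png');print(s0['wrist_force'])
plan(457.5,-220.7,32,12.1,grip=55)"
```

```text
[-0.97102491  0.16580471 -0.05348129]
pose [ 457.5 -220.4   32.6] alpha 12.1 -> alpha 12.1 J6 end -0.66 n 1
[-0.3, -0.1, 0.6, -0.1, 0.0, 0.0, 55]
```

View pics/w30.png

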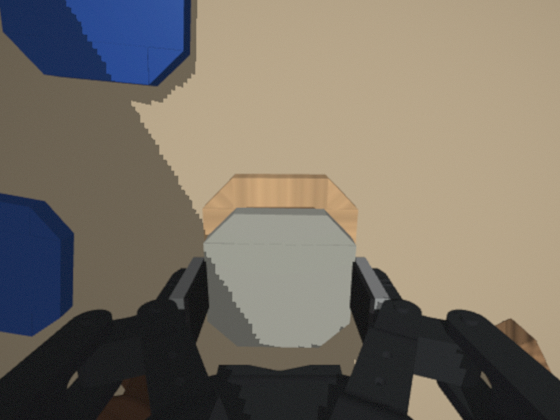

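Emit:
jog_arm --pt "0 0 1 0 0 0 55" --pt "0 0 0.5 0 0 0 55" --pt "0 0 0 0 0 0 55" --pt "0 0 0 0 0 0 85" --pt "0 0 0 0 0 0 85" --pt "0 0 0 0 0 0 85" --pt "0 0 -15 0 0 0 85" --pt "0 0 -40 0 0 0 85" --pt "0 0 -45 0 0 0 85" --pt "0 0 -30 0 0 0 85"

```text
clock: 44.3
position: [456.5, -219.5, 166.3]
eef_rot: [-0.002, 0.629, 0.778, -0.002]
wrist_force: [-0.3, -0.4, 0.2]
grip_width: 0.997
```

```bash
python3 -c "
from h import *
s0=ctrl.state();shot('wrist','pics/w31.png')
p,s=fit('board',457,-220,12.1,['pics/w31.png'],z=46,rng=6,yr=12);print(p,np.degrees(p[3]),s)
draw('pics/w31.png','pics/w31d.png',[('board',p),('octbase',[457.1,-220.1,12,np.radians(12)])],k=1)
plan(480,330,175,60)"
```

```text
[ 4.56481361e+02 -2.20868427e+02  4.60000000e+01  1.83329384e-01] 10.503999947631076 -3247.9354417330396
pose [ 458.  -220.3  169.5] alpha 12.1 -> alpha 60 J6 end -0.44 n 13
[41.0, 10.5, -0.5, -0.0, 0.0, -3.7, 85]
[40.3, 13.2, -0.5, -0.0, 0.0, -3.7, 85]
[39.3, 15.7, -0.5, -0.0, 0.0, -3.7, 85]
[38.2, 18.2, -0.5, -0.0, 0.0, -3.7, 85]
[37.0, 20.6, -0.5, -0.0, 0.0, -3.7, 85]
[35.6, 23.0, -0.5, -0.0, 0.0, -3.7, 85]
[34.0, 25.2, -0.5, -0.0, 0.0, -3.7, 85]
[32.4, 27.3, -0.5, -0.0, 0.0, -3.7, 85]
[30.5, 29.4, -0.5, -0.0, 0.0, -3.7, 85]
[28.6, 31.3, -0.5, -0.0, 0.0, -3.7, 85]
[26.5, 33.0, -0.4, -0.0, 0.0, -3.7, 85]
[24.3, 34.7, -0.4, -0.0, 0.0, -3.7, 85]
[22.1, 36.2, -0.4, -0.0, 0.0, -3.7, 85]
```

View pics/w31d.png

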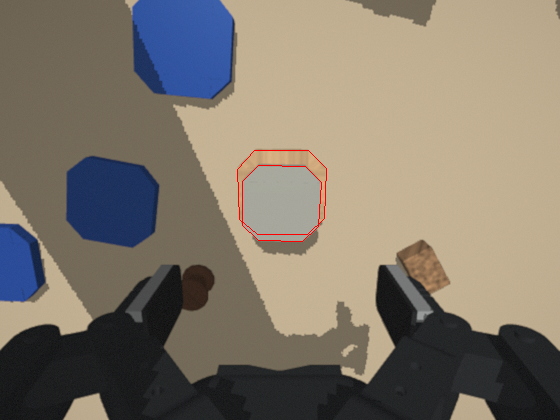

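Emit:
jog_arm --pt "48 12 0 0 0 -3.5 85" --pt "47 15 0 0 0 -3.5 85" --pt "46 18 0 0 0 -3.5 85" --pt "45 21 0 0 0 -3.5 85" --pt "44 24 0 0 0 -3.5 85" --pt "42 27 0 0 0 -3.5 85" --pt "40 29 0 0 0 -3.5 85" --pt "38 32 0 0 0 -3.5 85" --pt "36 34 0 0 0 -3.5 85" --pt "0 0 0 0 0 0 85"

```text
clock: 45.6
position: [478.4, 239.0, 178.2]
eef_rot: [0.006, 0.387, 0.922, 0.001]
wrist_force: [0.8, -0.4, -0.3]
grip_width: 0.996
```

```bash
python3 -c "
from h import *
plan(530,400,160,63)"
```

```text
pose [478.4 239.  178.2] alpha 44.5 -> alpha 63 J6 end -0.45 n 4
[19.7, 37.4, 4.6, 0.1, 0.2, -4.6, 85]
[16.6, 38.9, 4.6, 0.1, 0.2, -4.6, 85]
[13.4, 40.1, 4.6, 0.1, 0.2, -4.6, 85]
[10.1, 41.0, 4.6, 0.1, 0.2, -4.6, 85]
```

Emit:
jog_arm --pt "20 37 5 0.1 0.2 -4.6 85" --pt "17 39 5 0.1 0.2 -4.6 85" --pt "13 40 5 0.1 0.2 -4.6 85" --pt "10 41 5 0.1 0.2 -4.6 85" --pt "0 0 0 0 0 0 85" --pt "0 0 0 0 0 0 85" --pt "0 0 0 0 0 0 85" --pt "0 0 0 0 0 0 85" --pt "0 0 0 0 0 0 85" --pt "0 0 0 0 0 0 85"

```text
clock: 46.85
position: [530.2, 397.3, 162.2]
eef_rot: [-0.002, 0.233, 0.972, -0.001]
wrist_force: [-1.0, 0.2, 0.2]
grip_width: 0.997
```

```bash
python3 -c "
from h import *
shot('wrist','pics/w32.png')
p,s=fit('octcov',534,403,63,['pics/w32.png'],z=12,rng=6,yr=20);print(p,np.degrees(p[3]),s)
draw('pics/w32.png','pics/w32d.png',[('octcov',p)],k=1)
plan(p[0],p[1],80,np.degrees(p[3]))"
```

```text
[535.74329545 400.77337286  12.           1.06761396] 61.169774298617604 -2637.838246535772
pose [530.2 397.4 162.2] alpha 63.1 -> alpha 61.2 J6 end -0.43 n 2
[-1.8, 2.9, 41.1, -0.1, -0.1, 0.9, 85]
[-1.7, 2.8, 41.1, -0.1, -0.1, 0.9, 85]
```

View pics/w32d.png

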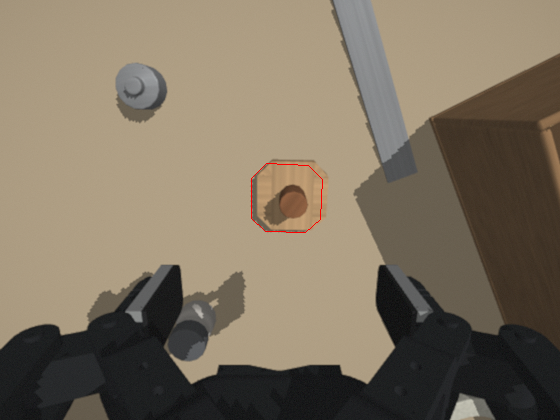

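```bash
python3 -c "
from h import *
im=cv2.imread('pics/w32.png')[140:260,220:360]; im=cv2.resize(im,None,fx=5,fy=5,interpolation=2)
for i in range(0,140,20): cv2.putText(im,str(220+i),(i*5,12),0,.4,(0,0,0)); cv2.line(im,(i*5,0),(i*5,600),(0,0,0),1)
for i in range(0,120,20): cv2.putText(im,str(140+i),(0,i*5),0,.4,(0,0,0)); cv2.line(im,(0,i*5),(700,i*5),(0,0,0),1)
cv2.imwrite('pics/m32.png',im)
print(onplane('pics/top1.png',[(183,132+0)],70))"
```

```text
[[621.22520745 212.88222642  70.        ]]
```

View pics/m32.png

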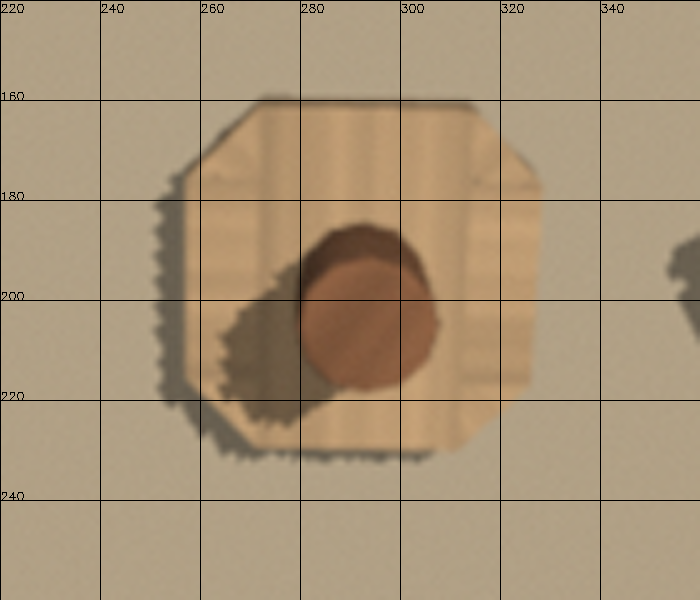

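```bash
python3 -c "
from h import *
f='pics/w32.png'
P=onplane(f,[(272,161),(313.5,161),(271,230),(311,230),(257,176),(257.3,217),(328,177),(326,216)],12)[:,:2]
print(P.mean(0), onplane(f,[(294,205)],42))
for a,b in ((0,1),(2,3),(4,5),(6,7)): d=P[b]-P[a]; print(np.degrees(np.arctan2(d[1],d[0])),np.hypot(*d))
c=P.mean(0)
plan(c[0],c[1],85,62.5,grip=60)"
```

```text
[536.40904699 406.41400333] [[536.28822708 407.1833029   42.        ]]
63.07530189304762 36.805017642419635
63.10777114324819 37.668701021097554
-27.59049595728861 38.64590690782253
-27.46961920648977 36.7383063286163
pose [530.2 397.4 162.2] alpha 63.1 -> alpha 62.5 J6 end -0.44 n 2
[-0.8, 5.5, 38.6, -0.1, -0.1, 0.3, 60]
[-0.7, 5.5, 38.6, -0.1, -0.1, 0.3, 60]
```

Emit:
jog_arm --pt "-0.4 3 22 0 0 0 50" --pt "-0.4 3 22 0 0 0 50" --pt "-0.4 2.5 22 0 0 0 50" --pt "-0.4 2.5 22 0 0 0 50" --pt "0 0 8 0 0 0 50" --pt "0 0 0 0 0 0 50" --pt "0 0 0 0 0 0 50" --pt "0 0 0 0 0 0 50" --pt "0 0 0 0 0 0 50" --pt "0 0 0 0 0 0 50"

```text
clock: 48.15
position: [538.2, 407.7, 66.1]
eef_rot: [-0.0, 0.233, 0.973, 0.001]
wrist_force: [0.9, -0.1, 0.5]
grip_width: 0.586
```

```bash
python3 -c "
from h import *
shot('wrist','pics/w33.png');shot('side','pics/s33.png')
plan(536.4,406.5,17,62.8,grip=60)
a=cv2.imread('pics/s33.png')[60:180,250:400];cv2.imwrite('pics/m33.png',np.hstack([cv2.resize(a,(525,420),interpolation=2),cv2.imread('pics/w33.png')[:,140:410]]))"
```

```text
pose [538.1 407.7  66. ] alpha 63.1 -> alpha 62.8 J6 end -0.45 n 2
[0.5, -0.9, 24.5, 0.0, -0.0, 0.1, 60]
[0.5, -0.9, 24.5, 0.0, -0.0, 0.1, 60]
```

View pics/m33.png

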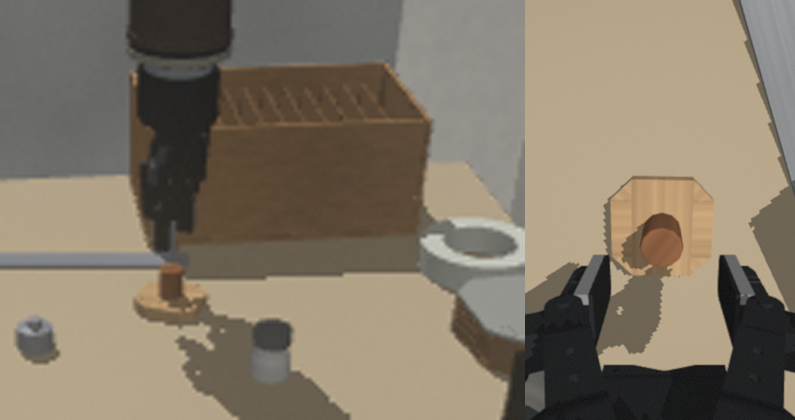

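Emit:
jog_arm --pt "0.3 -0.5 12 0 0 0 50" --pt "0.3 -0.5 12 0 0 0 50" --pt "0.3 -0.5 12 0 0 0 50" --pt "0 0 8 0 0 0 50" --pt "0 0 0 0 0 0 50" --pt "0 0 0 0 0 0 50" --pt "0 0 0 0 0 0 50" --pt "0 0 0 0 0 0 50" --pt "0 0 0 0 0 0 50" --pt "0 0 0 0 0 0 50"

```text
clock: 49.5
position: [536.5, 406.7, 18.7]
eef_rot: [-0.0, 0.233, 0.972, 0.001]
wrist_force: [0.6, -0.4, 0.2]
grip_width: 0.584
```

```bash
python3 -c "
from h import *
shot('wrist','pics/w34.png')
plan(536.4,406.5,17,62.8,grip=60)"
```

```text
pose [536.5 406.7  18.7] alpha 63.1 -> alpha 62.8 J6 end -0.45 n 1
[-0.0, -0.2, 1.7, 0.0, -0.0, 0.3, 60]
```

View pics/w34.png

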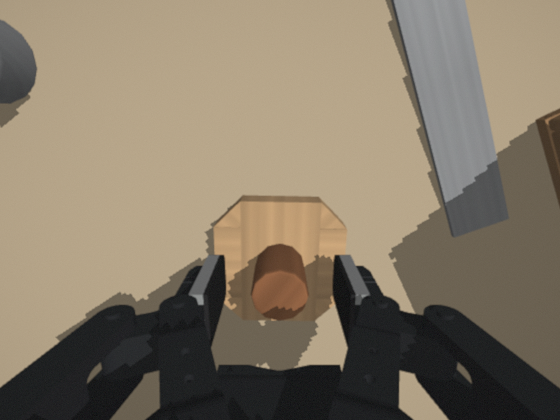

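Close and lift to ~140.

Emit:
jog_arm --pt "0 0 0 0 0 0 15" --pt "0 0 0 0 0 0 15" --pt "0 0 0 0 0 0 15" --pt "0 0 0 0 0 0 15" --pt "0 0 -8 0 0 0 15" --pt "0 0 -25 0 0 0 15" --pt "0 0 -35 0 0 0 15" --pt "0 0 -35 0 0 0 15" --pt "0 0 -20 0 0 0 15" --pt "0 0 0 0 0 0 15"

```text
clock: 50.8
position: [536.4, 406.5, 147.5]
eef_rot: [-0.0, 0.233, 0.972, 0.001]
wrist_force: [-0.6, 0.6, -0.9]
grip_width: 0.257
```

```bash
python3 -c "
from h import *
shot('wrist','pics/w35.png');print(ctrl.state()['grip_width'])
plan(457.3,-220.6,140,12.1,grip=15)"
```

```text
0.2577932149225568
pose [536.  406.2 146.5] alpha 63.1 -> alpha 12.1 J6 end -0.66 n 15
[-14.3, -39.6, 0.4, -0.0, -0.0, 3.4, 15]
[-16.6, -38.7, 0.4, -0.0, -0.0, 3.4, 15]
[-18.8, -37.7, 0.4, -0.0, -0.0, 3.4, 15]
[-21.0, -36.5, 0.4, -0.0, -0.0, 3.4, 15]
[-23.2, -35.2, 0.4, -0.0, -0.0, 3.4, 15]
[-25.2, -33.7, 0.4, -0.0, -0.0, 3.4, 15]
[-27.2, -32.2, 0.4, -0.0, -0.0, 3.4, 15]
[-29.0, -30.5, 0.4, -0.0, -0.0, 3.4, 15]
[-30.8, -28.7, 0.4, -0.0, -0.0, 3.4, 15]
[-32.4, -26.9, 0.4, -0.0, -0.0, 3.4, 15]
[-34.0, -24.9, 0.4, -0.0, -0.0, 3.4, 15]
[-35.4, -22.8, 0.4, -0.0, -0.0, 3.4, 15]
[-36.7, -20.7, 0.4, -0.0, -0.0, 3.4, 15]
[-37.8, -18.5, 0.4, -0.0, -0.0, 3.4, 15]
[-38.9, -16.2, 0.4, -0.0, -0.0, 3.4, 15]
```

View pics/w35.png

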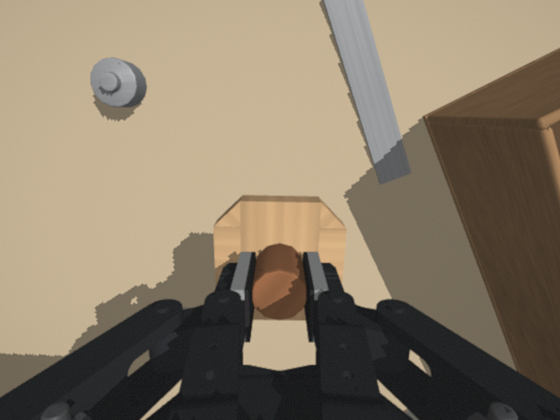

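Emit:
jog_arm --pt "-14 -40 0 0 0 3.4 15" --pt "-17 -39 0 0 0 3.4 15" --pt "-19 -38 0 0 0 3.4 15" --pt "-21 -37 0 0 0 3.4 15" --pt "-23 -35 0 0 0 3.4 15" --pt "-25 -34 0 0 0 3.4 15" --pt "-27 -32 0 0 0 3.4 15" --pt "-29 -31 0 0 0 3.4 15" --pt "-31 -29 0 0 0 3.4 15" --pt "-32 -27 0 0 0 3.4 15"

```text
clock: 52.1
position: [471.0, -23.7, 137.2]
eef_rot: [-0.005, 0.513, 0.858, -0.005]
wrist_force: [0.6, -0.1, -0.5]
grip_width: 0.26
```

```bash
python3 -c "
from h import *
plan(457.3,-220.6,140,12.1,grip=15)"
```

```text
pose [471.  -23.7 137.2] alpha 28.3 -> alpha 12.1 J6 end -0.66 n 5
[-33.4, -21.1, -0.4, -0.2, -0.0, 3.2, 15]
[-34.5, -19.1, -0.5, -0.2, -0.0, 3.2, 15]
[-35.5, -17.2, -0.5, -0.2, -0.0, 3.2, 15]
[-36.5, -15.1, -0.5, -0.2, -0.0, 3.2, 15]
[-37.3, -13.0, -0.5, -0.2, -0.0, 3.2, 15]
```

Emit:
jog_arm --pt "-33 -21 -1 -0.2 0 3.2 15" --pt "-34 -19 -1 -0.2 0 3.2 15" --pt "-34 -17 -1 -0.2 0 3.2 15" --pt "-35 -15 -1 -0.2 0 3.2 15" --pt "-34 -13 -1 -0.2 0 3 15" --pt "0 0 0 0 0 0 15" --pt "0 0 0 0 0 0 15" --pt "0 0 0 0 0 0 15" --pt "0 0 0 0 0 0 15" --pt "0 0 0 0 0 0 15"

```text
clock: 53.35
position: [448.9, -218.5, 135.7]
eef_rot: [-0.005, 0.63, 0.776, 0.001]
wrist_force: [-0.2, -0.2, 0.2]
grip_width: 0.257
```

```bash
python3 -c "
from h import *
shot('wrist','pics/w36.png')
plan(457.3,-220.6,77,12.1,grip=15)"
```

```text
pose [ 448.9 -218.5  135.7] alpha 11.8 -> alpha 12.1 J6 end -0.66 n 2
[-2.2, 4.0, 29.3, -0.2, -0.3, -0.1, 15]
[-2.0, 4.0, 29.3, -0.2, -0.3, -0.1, 15]
```

View pics/w36.png

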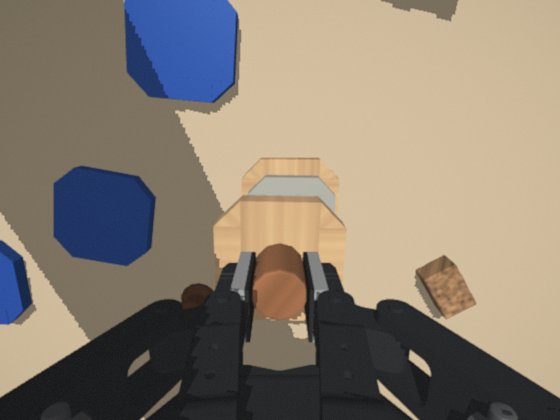

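Emit:
jog_arm --pt "-1.4 2.5 18 -0.1 -0.2 -0.1 15" --pt "-1.4 2.5 18 -0.1 -0.2 -0.1 15" --pt "-1 2 16 -0.1 -0.1 0 15" --pt "0 0 0 0 0 0 15" --pt "0 0 0 0 0 0 15" --pt "0 0 0 0 0 0 15" --pt "0 0 0 0 0 0 15" --pt "0 0 0 0 0 0 15" --pt "0 0 0 0 0 0 15" --pt "0 0 0 0 0 0 15"

```text
clock: 54.65
position: [458.3, -220.4, 85.2]
eef_rot: [0.002, 0.628, 0.778, 0.001]
wrist_force: [-0.7, -0.7, 0.3]
grip_width: 0.259
```

```bash
python3 -c "
from h import *
shot('wrist','pics/w37.png')
plan(457.3,-220.4,65,12.1,grip=15)"
```

```text
pose [ 458.3 -220.4   85.2] alpha 12.1 -> alpha 12.1 J6 end -0.66 n 1
[0.3, -1.1, 20.2, 0.2, 0.1, 0.0, 15]
```

View pics/w37.png

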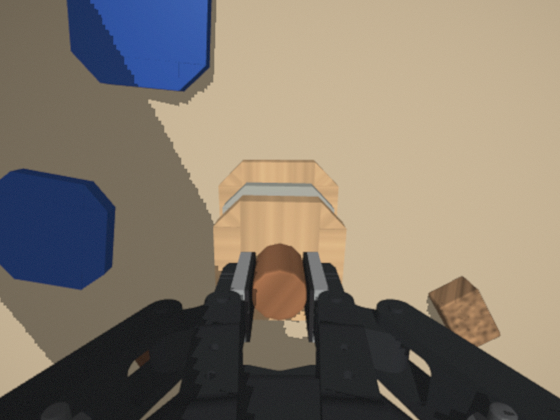

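Emit:
jog_arm --pt "0 -0.4 7 0.1 0 0 15" --pt "0 -0.4 6 0.1 0 0 15" --pt "0 0 4 0 0 0 15" --pt "0 0 2 0 0 0 15" --pt "0 0 0 0 0 0 15" --pt "0 0 0 0 0 0 15" --pt "0 0 0 0 0 0 15" --pt "0 0 0 0 0 0 15" --pt "0 0 0 0 0 0 15" --pt "0 0 0 0 0 0 15"

```text
clock: 55.95
position: [457.3, -220.6, 65.0]
eef_rot: [0.001, 0.628, 0.778, -0.001]
wrist_force: [-0.8, 0.6, 2.5]
grip_width: 0.257
```

```bash
python3 -c "
from h import *
print(ctrl.state()['wrist_force'])
shot('wrist','pics/w38.png')
plan(457.3,-220.4,65,12.1,grip=15)"
```

```text
[-0.82996002  0.55137043  2.51917121]
pose [ 457.3 -220.6   65. ] alpha 12.1 -> alpha 12.1 J6 end -0.66 n 1
[0.2, -0.0, 0.0, -0.0, 0.1, 0.0, 15]
```

View pics/w38.png

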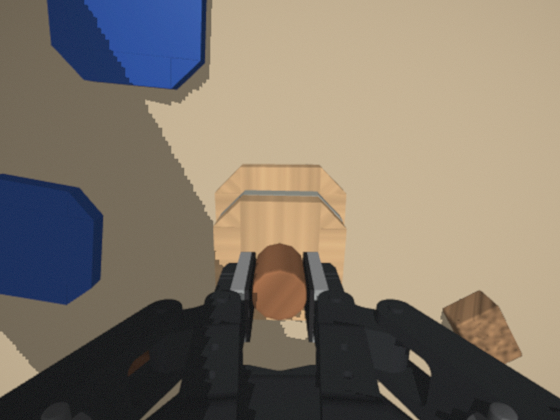

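Light contact, aligned. Release and lift.

Emit:
jog_arm --pt "0 0 0 0 0 0 60" --pt "0 0 0 0 0 0 60" --pt "0 0 0 0 0 0 60" --pt "0 0 -10 0 0 0 60" --pt "0 0 -30 0 0 0 60" --pt "0 0 -40 0 0 0 85" --pt "0 0 -40 0 0 0 85" --pt "0 0 0 0 0 0 85" --pt "0 0 0 0 0 0 85" --pt "0 0 0 0 0 0 85"

```text
clock: 57.25
position: [456.8, -220.0, 190.4]
eef_rot: [0.0, 0.628, 0.778, -0.001]
wrist_force: [0.3, -0.2, 0.2]
grip_width: 0.992
```

```bash
python3 -c "
from h import *
shot('wrist','pics/w39.png');shot('side','pics/s39.png')
f='pics/w39.png'
p,s=fit('octcov',457.2,-220.3,12,[f],z=58,rng=3,yr=8);print(p,np.degrees(p[3]))
draw(f,'pics/w39d.png',[('octcov',p),('octbase',[457.1,-220.1,12,np.radians(12)])],k=1)
a=cv2.imread('pics/s39.png')[190:310,250:350];cv2.imwrite('pics/m39.png',np.hstack([cv2.resize(a,(350,420),interpolation=2),cv2.imread('pics/w39d.png')[:,60:500]]))"
```

```text
[ 4.56033641e+02 -2.21752035e+02  5.80000000e+01  2.04590234e-01] 11.72215694314299
```

View pics/m39.png

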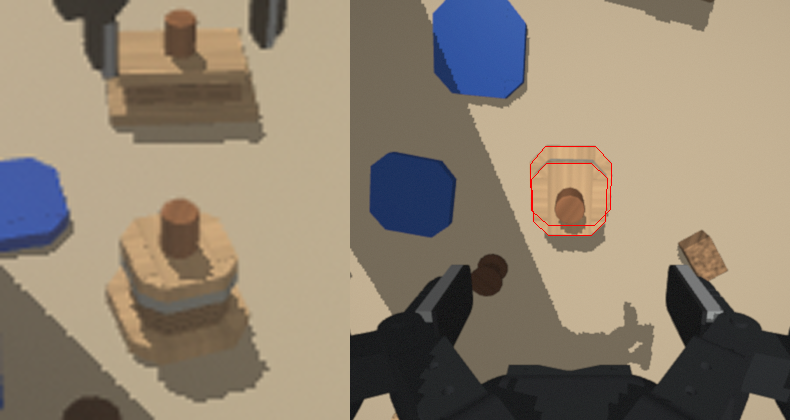

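View pics/s39.png

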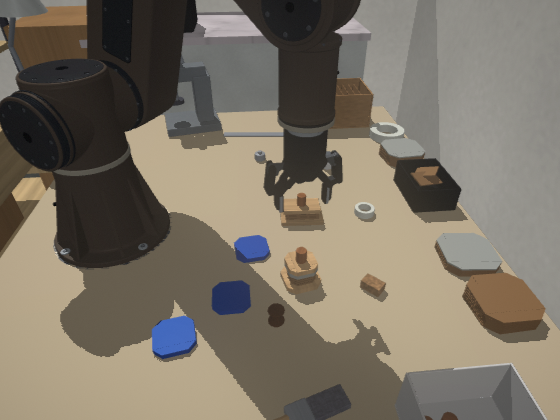

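```bash
python3 -c "
from h import *
s=ctrl.state();print(s['clock'],s['qd'].round(4),s['wrist_force'])
ticket.sign_off()"
```

```text
57.35 [-0.0013  0.002  -0.0024  0.0019  0.0016 -0.0009] [0.26593543 0.68202484 0.0773962 ]
the job is handed in; nothing more can be done
```

Both flower presses are put together and the job was handed in at 57.4 s of the 128 s allowed. `sign_off` gives no verdict, so these are my own last checks:

| Part | Distance from base centre | Angle off base | Contact at placing |
|---|---|---|---|
| Octagonal pad | about 0.4 mm | 0.5° | 1.3 N |
| Octagonal greyboard | about 1 mm | 1.5° | none seen; lowered another 1.5 mm, then released |
| Octagonal cover | about 2 mm | under 0.5° | 2.5 N, at the expected height |
| Rectangular pad | about 1.5 mm | 0.5° | 4 N |
| Rectangular cover | about 1 mm | under 0.5° | 4 N, about 2 mm above the expected height, within the 4 mm allowed |

- **How measured:** the first four rows come from fitting the part's outline in wrist pictures taken after release. The rectangular cover's figures are the gripper's position and angle at placing, with the later pictures agreeing by eye.
- **Final pictures:** the last side view shows both stacks level and in the right order, knobs up. The gripper is open and clear above them, at 190 mm, and the blue look-alikes were not touched.

**Checks that disagreed**
- **Outline fits:** some caught on shadows. The octagonal cover and the first octagonal base fit were redone, by hand-picked corners and a better starting point. A later rectangular base fit was thrown out in favour of the earlier ones.
- **Greyboard height:** two-view triangulation gave about 3–4 mm instead of 10 mm. I went with its apparent size, and the grasp confirmed it.
- **Final heights:** not measured again from two views. They rest on the gripper heights at placing and the pictures.

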